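Change over the inspection stage and lay the screwdrivers in their tray

ROBOT

A 6-joint arm with a two-finger parallel gripper is mounted at the origin on the work surface. World frame = base frame: x ahead of the robot, y to its left, z up, the work surface at z = 0. Lengths are in mm, angles in rad, forces in N, time in s.
With the tool pointing down it reaches from about 350 to 775 mm from the base axis. Payload 7.3 kg.
Tool frame: the origin (TCP) lies at the very end of the fingers, on their centre line; the grasp point (between the pads) lies 19 mm behind it; z points along the fingers, y is the line along which they close (so a half turn about z gives the same grasp; the last joint's range is limited). The gripper opens to 92 mm and grips with 3 to 60 N. Pads are 19 mm wide; open, the fingers measure 130 mm over their backs; the gripper's body (75 mm by 190 mm) begins 47 mm behind the grasp point.
Start: joints at [1.04, 0.342, 1.524, -0, 1.275, -0.146], TCP at [197.06, 486.637, 190.041] pointing down, gripper open.
Joint ranges: [-2.53, 2.53], [-0.77, 2.02], [0.04, 2.7], [-1, 4.14], [0.28, 2.66], [-3.11, 3.11]. Speed limits (rad/s): [2.57, 2.57, 3.14, 3.14, 3.14, 3.14].

INTERFACE

Orientations are given as [roll, pitch, yaw] about the fixed x, y, z axes, in that order (R = Rz(yaw) Ry(pitch) Rx(roll)).
In Python, from plant import bot gives the robot as it stands.
- The arm moves only by the tool send_rows, never from a script. Its argument "rows" is a list of rows, each an object of numbers: "x", "y", "z": the shift along the tool's x, y, z in units of 0.2 m (1.0 is 0.2 m); "ax", "ay", "az": the turn, a rotation vector about the tool's x, y, z in units of 60 degrees (1.0 is 60 degrees); "jaw": the opening, from -1 (shut) to 1 (fully open), so that 0 is half open. In form: [{"x": .., "y": .., "z": .., "ax": .., "ay": .., "az": .., "jaw": ..}, ...]. A call has exactly 10 rows; each row is the pose to reach, as a shift and turn from the pose commanded when the call began, along the tool's axes at that moment; what a row does not reach only later rows make up. A row lasts 1/8 s, in which the tool goes at most 62.5 mm and 10.7 degrees, less where a joint would pass 70% of its speed; a pose out of reach is approached as far as the arm can. A call with a number of a shift or a turn outside -1 to 1 is refused whole. A call with a gripper value outside its range is refused whole. The fingers move at their own pace and stop on an object; the grip force is fixed at half the most. Time passes only in rows, so rows that repeat a pose let the fingers close, or fill a call up. It gives the time, the measured TCP pose, the force, the opening and the grip force at its end, in the units of the state.
- bot.get_obs(): the state, without advancing time (a new reading comes with each control period).
- bot.capture(name): name is "side" or "top"; returns (picture, depth): 384x512x3 uint8, red, green, blue; 384x512 float32, mm along the optical axis (not along the pixel's ray), 0 where there is no reading.
- bot.camera_model(name): a dict with "vertical_fov" (degrees; the focal length in pixels is half the picture's height over the tangent of half this angle, whatever the lens; pixels are square), "cx", "cy" (the principal point, pixels), "k1" (the pictures are not rectified: a ray, as slopes to the right and down, at radius r is drawn at 1 + k1 r^2 times it, then the intrinsics apply), "R" (3x3) and "t" (3): a world point X has camera coordinates R X + t. Camera axes: x right, y down, z forward; pixel columns grow to the right and rows downward; lengths in mm; the calibration is good to about 2 mm. A picture is of the moment at which its call begins. camera_model takes no time and is no camera call.
- bot.close_job(): hands the job in; it is judged then, once.
The state is a dict: "time": time; "joint_positions": joint angles; "dq": joint speeds; "tau": joint torques, N m; "tool_pos": TCP position; "tcp_rot": TCP orientation; "contact_force": force on the tool from outside, world axes, zero at the start; "moment": the same for the moment, N m; "grip_width": finger opening in mm; "finger_force": force on a finger pad.
Only numpy, scipy, OpenCV 4.12 (cv2) and the standard library are available. Lean on these libraries where they do the work, as an engineer would, in place of code of your own. Each camera call takes 0.05 s, during which the arm holds its last target. There are 200 camera calls.

TASK

Switch the stage lamp off by pulling its lever all the way toward you (the robot), lift the finished circuit module off the inspection stage and lay it flat in the black carrier, then centre the waiting module flat on the stage plate, on the window and squarely midway between the two stops, and then switch the lamp on again by pushing the lever all the way over, away from you. At any time, also lay every screwdriver from the mat flat on the floor of the aluminium tray, side by side along its length, all with the handle toward you and none lying on another. Leave the other bench items where they are, and if anything gets knocked out of place, put it right.

Things in the scene. Friction and masses are not known exactly. Their poses are not given: they have to be found in the camera images.
- tray: Fixed shallow open aluminium tray for the screwdrivers, outside 200 mm along its x, 222 mm along its y, 13 mm high, walls and floor 5 mm thick, standing on the mat. Origin: centre of its underside (on the mat, 2 mm above the table). Its x axis points roughly away from the robot: the handle end is -x, the blade end +x. It is wide enough for four screwdrivers about 46 mm apart.
- stage_center (a point): Centre of the fixed aluminium stage's upper face (26 mm above the table), marked by a pale round window 36 mm across. Plate 130 mm along x, 150 mm along y. Two dark stop bars, 12 mm wide and 8 mm high, run along x at y = +48 and -48 mm: 84 mm clear, so a module with its long side along y has 10 mm free at each end. x points roughly away from the robot.
- carrier: Fixed shallow open black plastic carrier for the finished module, outside 110 mm along x, 130 mm along y, 12 mm high, walls and floor 5 mm thick. It stands on the mat beyond the stage. Origin: centre of its underside (2 mm above the table).
- module_done_center (a point): Centre (half-way up) of the finished circuit module, a box-like aluminium-framed board 44 mm along its x, 64 mm along its y, 22 mm high, 0.12 kg. At the start it lies on the stage between the stops, not quite centred.
- module_next_center (a point): Centre (half-way up) of the waiting circuit module, of the same make and size as the finished one (44 mm along x, 64 mm along y, 22 mm high). At the start it lies on the mat on the far side. Either way round on the stage will do.
- lamp (a joint): Lamp lever on a small grey block, hinged; 0 leans toward the robot, grows as it swings away from the robot, 1.0 rad is fully over (lamp on, about where it starts); 0 is lamp off. It stays where it is left (light friction).
- lamp_tip (a point): Centre of the 26 mm black ball at the lever's tip, 70 mm from the hinge (24 mm above the table); the stick is 10 mm thick and leans q - 0.5 rad from upright at joint value q. The point's y axis is the level hinge axis (roughly world +y); the tip swings square to it, roughly toward world +x. The block is 70 mm (along the swing) by 50 mm, 25 mm high.
- driver1_grip (a point): Centre of the handle (half-way up) of a screwdriver lying on the mat, black square-section handle 95 mm long and 18 mm thick, then a bare steel blade 65 mm long and 5.6 mm thick; 160 mm overall, 45 g. Its x axis points along the screwdriver from handle to blade tip. Two to four are present; absent ones read None.
- driver1_tip (a point): Tip of that screwdriver's blade, 112.5 mm from the handle's centre along its x axis.
- driver2_grip (a point): Centre of the handle (half-way up) of a screwdriver lying on the mat, like the others: black square-section handle 95 mm long and 18 mm thick, then a bare steel blade 65 mm long and 5.6 mm thick; 160 mm overall, 45 g. Its x axis points along the screwdriver from handle to blade tip. Two to four are present; absent ones read None.
- driver2_tip (a point): Tip of that screwdriver's blade, 112.5 mm from the handle's centre along its x axis.
- driver3_grip (a point): Centre of the handle (half-way up) of a screwdriver lying on the mat, like the others: black square-section handle 95 mm long and 18 mm thick, then a bare steel blade 65 mm long and 5.6 mm thick; 160 mm overall, 45 g. Its x axis points along the screwdriver from handle to blade tip. Two to four are present; absent ones read None.
- driver3_tip (a point): Tip of that screwdriver's blade, 112.5 mm from the handle's centre along its x axis.
- driver4_grip (a point): Centre of the handle (half-way up) of a screwdriver lying on the mat, like the others: black square-section handle 95 mm long and 18 mm thick, then a bare steel blade 65 mm long and 5.6 mm thick; 160 mm overall, 45 g. Its x axis points along the screwdriver from handle to blade tip. Two to four are present; absent ones read None.
- driver4_tip (a point): Tip of that screwdriver's blade, 112.5 mm from the handle's centre along its x axis.
- tape: Bystander: roll of orange tape, 72 mm across, 12 mm high; origin at the centre of its underside. Leave it alone.
- pen: Bystander: blue pen 130 mm long, 10 mm thick, not a screwdriver; origin at the centre of its underside. Leave it alone.
- tweezers: Bystander: steel tweezers 110 mm long; origin at the centre of its underside. Leave it alone.
- spool: Bystander: grey spool 48 mm across, 40 mm high; origin at the centre of its underside. Leave it alone.
- jar: Bystander: small amber jar 48 mm across, 60 mm high; origin at the centre of its underside. Leave it alone.
- heatsink: Bystander: finned aluminium heat sink 30 mm square, 18 mm high; origin at the centre of its underside. Leave it alone.
Not all that is in view belongs to the job. What is shaped like the part that bears driver2_grip but purple is not meant.

How it is judged (in metres and radians):
On the way, in this order (a step that is already met when the one before it is completed fails the run):
1. the lamp lever is fully toward the robot (off) (value of joint lamp below 0.15 rad), for 0.2 s.
2. the finished module lies flat in the carrier (x of module_done_center in the frame of carrier between -0.035 and 0.035 m and y of module_done_center in the frame of carrier between -0.035 and 0.035 m and z of module_done_center in the frame of carrier between 0.008 and 0.022 m and angle between module_done_center's own z axis and vertical below 0.15 rad), for 0.2 s.
3. the waiting module lies centred on the stage between the stops (x of module_next_center in the frame of stage_center between -0.006 and 0.006 m and y of module_next_center in the frame of stage_center between -0.006 and 0.006 m and z of module_next_center in the frame of stage_center between 0.006 and 0.016 m and angle between the y axis of module_next_center and the y axis of stage_center, either way round below 0.12 rad and angle between module_next_center's own z axis and vertical below 0.1 rad), for 0.2 s.
4. the lamp lever is fully over again (on) (value of joint lamp above 0.85 rad), for 0.2 s.
At the end, for the whole second after the job is handed in: Finished module flat in carrier (35 mm); waiting module flat on stage, within 6 mm of centre along each stage axis, 0.12 rad of square; lever past 0.85 rad; each present screwdriver flat on the tray floor, 0.2 rad of its length, blade away from robot, none on another; all at rest (all of step 2 and all of step 3 and linear speed of each of driver1, driver2, driver3, driver4, module_done, module_next below 0.02 m/s and value of joint lamp above 0.85 rad and y of driver1_grip in the frame of tray between -0.1 and 0.1 m and x of driver1_grip in the frame of tray between -0.06 and 0 m and z of driver1_grip in the frame of tray between 0.008 and 0.021 m and x of each of driver1_tip, driver2_tip, driver3_tip, driver4_tip in the frame of tray above 0.04 m and angle between the x axis of each of driver1_grip, driver2_grip, driver3_grip, driver4_grip and the x axis of tray, either way round below 0.2 rad and angle between driver1_grip's own x axis and vertical between 1.44 and 1.7 rad and y of driver2_grip in the frame of tray between -0.1 and 0.1 m and x of driver2_grip in the frame of tray between -0.06 and 0 m and z of driver2_grip in the frame of tray between 0.008 and 0.021 m and angle between driver2_grip's own x axis and vertical between 1.44 and 1.7 rad and y of driver3_grip in the frame of tray between -0.1 and 0.1 m and x of driver3_grip in the frame of tray between -0.06 and 0 m and z of driver3_grip in the frame of tray between 0.008 and 0.021 m and angle between driver3_grip's own x axis and vertical between 1.44 and 1.7 rad and y of driver4_grip in the frame of tray between -0.1 and 0.1 m and x of driver4_grip in the frame of tray between -0.06 and 0 m and z of driver4_grip in the frame of tray between 0.008 and 0.021 m and angle between driver4_grip's own x axis and vertical between 1.44 and 1.7 rad); the robot touches nothing.
It fails at once if another bench item (tape, pen, tweezers, spool, jar, heat sink) is pushed more than 4 cm from its place (distance of any of tape, pen, tweezers, spool, jar, heatsink from where it was at the start of the episode above 0.04 m).
Of driver1, driver2, driver3, driver4 only 2 to 4 are there at a start; the rules pass over those that are not, and their reading is None.
At some moment in a run one of driver1, driver2, driver3, driver4, module_next may be knocked a few centimetres aside while the robot is not near it.
Once in a run the grip may slacken for a moment while it holds something.
It also fails if it takes over 210 s, if anything falls off the work surface, if the arm or the gripper's body presses on something with over 40 N, if the wrist force passes 120 N, or if a joint passes its speed limit or range.

## Working session

There is one attempt and no reset: what is moved stays moved. The work goes in short steps, Python scripts to look and compute and a tool call to move; the robot and the scene stay as the last step left them, time stands still between calls to the robot, and variables do not carry over. Pictures are saved under pics/ and viewed, at most 14 in all, crops included, and the job is handed in when it is done.

Besides the shell and the picture viewer there is one more tool, called after "Call:" as name(argument=value, ...) on one line, values as JSON. send_rows: Moves the arm, as the interface text tells. Its arguments: {"type":"object","properties":{"rows":{"type":"array","items":{"type":"object","properties":{"x":{"type":"number","minimum":-1,"maximum":1},"y":{"type":"number","minimum":-1,"maximum":1},"z":{"type":"number","minimum":-1,"maximum":1},"ax":{"type":"number","minimum":-1,"maximum":1},"ay":{"type":"number","minimum":-1,"maximum":1},"az":{"type":"number","minimum":-1,"maximum":1},"jaw":{"type":"number"}}}}},"required":["rows"]}

```bash
mkdir -p pics; ls; cat > h.py <<'E'
import numpy as np, cv2
from plant import bot
def cap(n,f=None):
    p,d=bot.capture(n)
    if f: cv2.imwrite('pics/'+f,cv2.cvtColor(p,cv2.COLOR_RGB2BGR))
    return p,d
def cloud(n,d):
    m=bot.camera_model(n);H,W=d.shape
    f=H/2/np.tan(np.radians(m['vertical_fov'])/2)
    v,u=np.mgrid[0:H,0:W].astype(float)
    a=(u-m['cx'])/f;b=(v-m['cy'])/f
    x,y=a.copy(),b.copy()
    for _ in range(8):
        s=1+m['k1']*(x*x+y*y);x,y=a/s,b/s
    C=np.stack([x*d,y*d,d],-1)
    P=(C-np.array(m['t']))@np.array(m['R'])
    P[d==0]=np.nan
    return P
E
python3 - <<'E'
from h import *
for n in('top','side'):
    p,d=cap(n,n+'0.png');P=cloud(n,d);np.savez('%s0.npz'%n,p=p,P=P)
    m=bot.camera_model(n);print(n,m['vertical_fov'],-np.array(m['R']).T@np.array(m['t']),np.nanmedian(P[...,2]))
    b=cv2.imread('pics/'+n+'0.png');cv2.imwrite('pics/'+n+'0b.png',cv2.resize(b,(800,600),interpolation=cv2.INTER_CUBIC))
print(bot.get_obs())
E
```

```text
pics
top 46.994760217644085 [ 445.83193377  -19.92089272 1222.62405118] 0.9809832101110556
side 56.04858458892175 [416.52046191 620.35678084 735.42820282] 0.9652937015785414
{'time': 0.1, 'joint_positions': array([ 1.03998934e+00,  3.42652212e-01,  1.52491068e+00, -2.78996220e-05,
        1.27542423e+00, -1.45960956e-01]), 'dq': array([-0.00077153, -0.00198469, -0.00263351,  0.00099105, -0.00066463,
        0.00019265]), 'tau': array([ 9.30532478e-04, -4.32010782e+01, -2.44692099e+01,  7.18964869e-02,
        5.25132869e-02, -2.80782945e-05]), 'tool_pos': array([196.84897559, 486.24760725, 189.41871416]), 'tcp_rot': array([-3.14020913e+00, -1.76419364e-04,  2.75675464e+00]), 'contact_force': array([ 0.21838382, -0.01042918, -0.91585115]), 'moment': array([ 0.00808498,  0.02924522, -0.0197055 ]), 'finger_force': 0.0, 'grip_width': 91.61110653484155}
```

View pics/top0b.png

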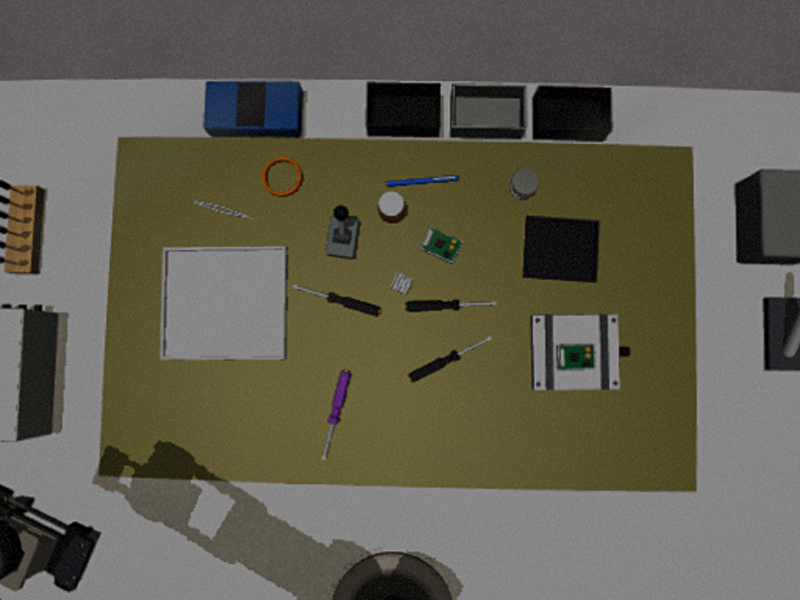

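View pics/side0b.png

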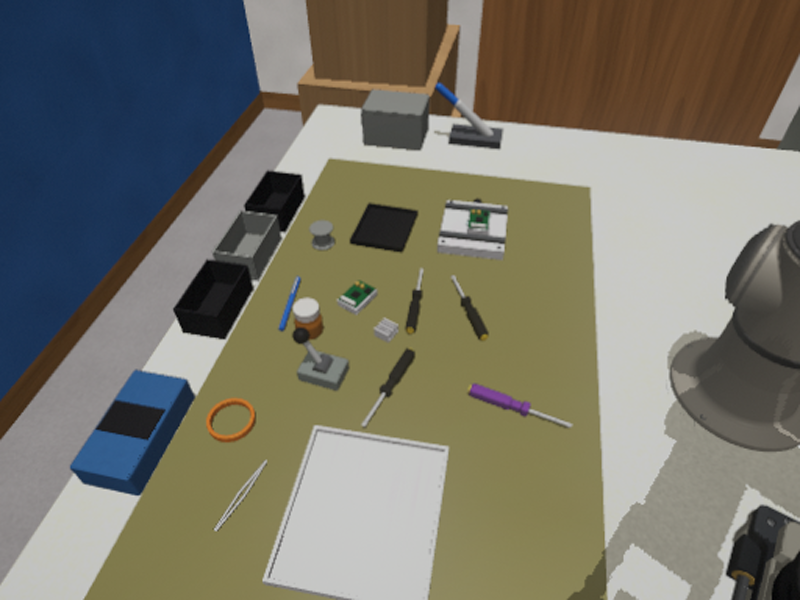

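Top view (800x600): tray centre (224,303), lever ball (341,213), jar (392,207), waiting module (442,245), carrier (561,249), stage (576,352) with the finished module on it. There are three black screwdrivers, handles at (355,302), (432,305) and (433,368). The purple one at (340,395) is the decoy.

```bash
cat >> h.py <<'E'
def rect(P,mask,zlo,zhi):
    "min-area rectangle of the points in mask with z in range: centre, long, short, angle of long axis from +x"
    m=mask&(P[...,2]>zlo)&(P[...,2]<zhi)
    q=P[m]
    (cx,cy),(w,h),a=cv2.minAreaRect(q[:,:2].astype(np.float32))
    if w<h:w,h,a=h,w,a+90
    a=np.radians((a+90)%180-90)
    return np.round([cx,cy,w,h],1),round(a,3),np.round(np.median(q[:,2]),1),len(q)
def win(P,x0,x1,y0,y1): return (P[...,0]>x0)&(P[...,0]<x1)&(P[...,1]>y0)&(P[...,1]<y1)
E
python3 - <<'E'
from h import *
D=np.load('top0.npz');P=D['P'];p=D['p'].astype(int)
def at(u,v): return np.round(P[int(v*.64),int(u*.64)],1)
for n,u,v in [('tray',224,303),('mat',400,430),('ball',341,213),('block',345,248),('jar',392,207),('next',442,245),('carr',561,249),('stage',552,375),('done',576,357),('d1',355,302),('d2',432,305),('d3',433,368),('t1',297,288),('t2',494,303),('t3',489,339),('hs',401,283),('spool',525,183)]: print(n,at(u,v))
E
```

```text
tray [532.9 313.8   7.6]
mat [ 3.148e+02 -6.100e+00 -2.000e-01]
ball [678.8  99.4  97.7]
block [632.7  99.7  24.6]
jar [698.7  17.9  61.4]
next [641.8 -70.2  23.8]
carr [ 641.6 -286.3    2. ]
stage [ 417.1 -264.6   31.7]
done [ 450.  -302.5   41.6]
d1 [537.4  78.5  15.2]
d2 [534.8 -56.   16.2]
d3 [425.9 -60.7  21.3]
t1 [560.3 181.9  12.7]
t2 [ 543.2 -166.2    9.6]
t3 [ 479.6 -155.3   15.6]
hs [ 5.72e+02 -4.00e-01  1.76e+01]
spool [ 749.5 -214.8   42.1]
```

```bash
cat >> h.py <<'E'
def plane(n,z):
    "world xy of each pixel at height z"
    m=bot.camera_model(n);P=cloud(n,np.full((384,512),1000.))
    c=-np.array(m['R']).T@np.array(m['t'])
    D=P-c;return c+D*((z-c[2])/D[...,2])[...,None]
def comp(mask,u,v,r,close=0):
    "largest component near full-res pixel (800-scale u,v) within r px"
    k=np.zeros(mask.shape,np.uint8);u,v=int(u*.64),int(v*.64)
    k[max(0,v-r):v+r+1,max(0,u-r):u+r+1]=1
    k&=mask.astype(np.uint8)
    if close:k=cv2.morphologyEx(k,cv2.MORPH_CLOSE,np.ones((close,close)))
    c,l,s,_=cv2.connectedComponentsWithStats(k)
    return l==1+np.argmax(s[1:,4])
def mrect(mask,G):
    q=G[mask][:,:2].astype(np.float32)
    (cx,cy),(w,h),a=cv2.minAreaRect(q)
    if w<h:w,h,a=h,w,a+90
    return np.round([cx,cy,w,h],1),round(np.radians((a+90)%180-90),3),np.round(q.mean(0),1),mask.sum()
E
python3 - <<'E'
from h import *
D=np.load('top0.npz');p=D['p'].astype(np.uint8)
hsv=cv2.cvtColor(p,cv2.COLOR_RGB2HSV);H,S,V=[hsv[...,i].astype(int) for i in range(3)]
mat=(S>90)&(H>20)&(H<35)&(V>60)
for u,v in[(400,430),(224,303),(576,375),(548,352),(435,305),(470,304),(561,249),(442,245),(430,240),(576,357)]:print(u,v,hsv[int(v*.64),int(u*.64)])
g=lambda z:plane('top',z)
nm=~mat
print('tray',mrect(comp(nm,224,303,48),g(15)))
print('stage',mrect(comp(nm,576,352,38),g(26)))
print('carrier',mrect(comp(V<60,561,249,34,3),g(14)))
print('next',mrect(comp(nm,442,245,18,3),g(24)))
print('done',mrect(comp(((H>45)&(H<85)&(S>90)),576,357,20,5),g(48)))
print('bars',mrect(comp((V<80),549,352,30),g(34)),mrect(comp((V<80),603,352,30),g(34)))
for i,(u,v) in enumerate([(355,302),(432,305),(433,368)]): print('drv handle',mrect(comp((V<70)&nm,u,v,24,3),g(11+4)))
for i,(u,v) in enumerate([(342,298),(450,304),(450,359)]): print('drv all',mrect(comp(nm,u,v,37,3),g(10)))
print('ball',mrect(comp((V<50),341,211,10),g(85)))
print('block',mrect(comp(nm,342,237,22),g(27)))
print('jar',mrect(comp(nm,392,207,13),g(60)),'hs',mrect(comp(nm,401,283,11),g(20)))
print('purple',mrect(comp(nm,340,405,34),g(10)))
# crop views
s=cv2.imread('pics/top0.png')
c=s[115:260,170:410];cv2.imwrite('pics/crop0.png',cv2.resize(c,(792,478),interpolation=cv2.INTER_CUBIC))
E
```

```text
400 430 [ 25 129  99]
224 303 [  0   2 137]
576 375 [ 10   6 138]
548 352 [113  26  40]
435 305 [20 43 18]
470 304 [ 98   8 127]
561 249 [173  54  19]
442 245 [ 4 74 24]
430 240 [58 61 71]
576 357 [154 157  13]
tray (array([531.2, 313.7, 227.7, 202.3]), np.float64(-1.544), array([530.3, 313.1], dtype=float32), np.int64(5868))
stage (array([ 458.5, -314.9,  173.9,  129.8]), np.float64(-1.55), array([ 458.3, -306.8], dtype=float32), np.int64(2805))
carrier (array([ 640.3, -283.1,  132.2,  112.7]), np.float64(1.522), array([ 640. , -283.1], dtype=float32), np.int64(1919))
next (array([640.2, -70.3,  64.8,  45.8]), np.float64(1.181), array([640.3, -70.5], dtype=float32), np.int64(392))
done (array([ 450. , -302.3,   56.6,   37.1]), np.float64(-1.551), array([ 450.6, -305. ], dtype=float32), np.int64(288))
bars (array([ 450. , -303.1,   62.5,   42.8]), np.float64(-1.55), array([ 450.4, -304.6], dtype=float32), np.int64(307)) (array([ 450. , -303.1,   62.5,   42.8]), np.float64(-1.55), array([ 450.4, -304.6], dtype=float32), np.int64(307))
drv handle (array([533.8,  80.7,  97.7,  19.2]), n
[... 546 characters left out ...]
95))
drv all (array([534.7, -90.6, 156.8,  19.3]), np.float64(-1.549), array([535.8, -74.3], dtype=float32), np.int64(295))
ball (array([676.2,  95.3,  41.4,  26. ]), np.float64(0.802), array([676. ,  94.8], dtype=float32), np.int64(128))
block (array([660.3, 101.4,  93. ,  54.1]), np.float64(-0.108), array([655.7, 102.8], dtype=float32), np.int64(582))
jar (array([699.2,  15.3,  54.5,  48.2]), np.float64(0.022), array([698. ,  16.2], dtype=float32), np.int64(314)) hs (array([572. ,  -2.3,  33.5,  31.5]), np.float64(1.191), array([572.2,  -2.1], dtype=float32), np.int64(138))
purple (array([340.1, 108.7, 159.4,  21.6]), np.float64(-0.226), array([354.4, 105.9], dtype=float32), np.int64(326))
```

View pics/crop0.png

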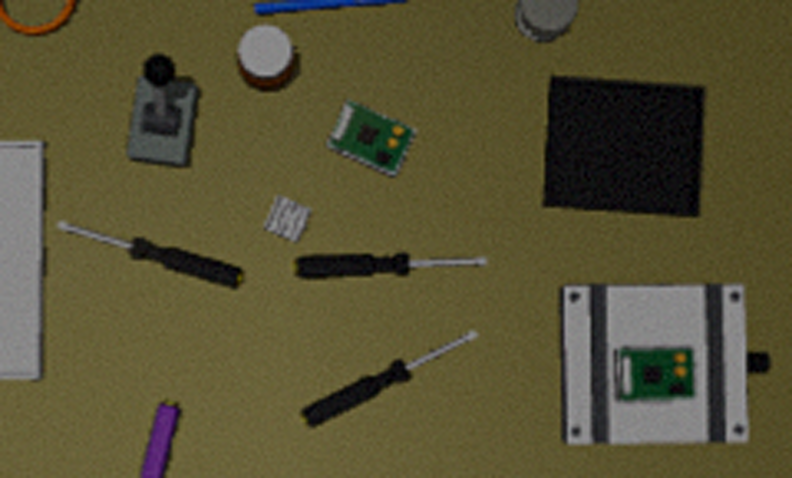

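```bash
cat >> h.py <<'E'
def plan(*wps,start=None):
    "each wp (x,y,z,yaw): tool-axis units for the row, one call per wp from the previous one"
    if start is None:
        o=bot.get_obs();start=(*o['tool_pos'],o['tcp_rot'][2]);print('t',round(o['time'],2),np.round(start,3),'w',round(o['grip_width'],1))
    s=start
    for w in wps:
        dx,dy,dz=np.subtract(w[:3],s[:3]);c,n=np.cos(s[3]),np.sin(s[3])
        d=(w[3]-s[3]+np.pi)%(2*np.pi)-np.pi
        print(w,'x %.4f y %.4f z %.4f az %.4f'%((c*dx+n*dy)/200,(n*dx-c*dy)/200,-dz/200,-d/np.radians(60)));s=w
E
python3 - <<'E'
from h import *
D=np.load('top0.npz');p=D['p'].astype(np.uint8)
hsv=cv2.cvtColor(p,cv2.COLOR_RGB2HSV);H,S,V=[hsv[...,i].astype(int) for i in range(3)]
mat=(S>90)&(H>20)&(H<35)&(V>60)
G=plane('top',26)
k=comp(~mat,576,352,38)&(G[...,1]>-381)
k=cv2.morphologyEx(k.astype(np.uint8),cv2.MORPH_OPEN,np.ones((9,9)))>0
print('stage',mrect(k,G))
G=plane('top',48)
w=comp(~((H>100)&(H<130)),576,357,24); 
# bars by intensity profile along y at row strips off the module
G=plane('top',34)
for v in (330,335,378):
    r=int(v*.64);print([(int(G[r,u,1]*10)/10,V[r,u]) for u in range(338,397) if V[r,u]<90])
plan((365,290,190,2.2),(480,160,150,1.6),(533.8,80.7,60,1.295),(533.8,80.7,5,1.295))
E
```

```text
stage (array([ 458.4, -305.4,  151.5,  129.7]), np.float64(-1.552), array([ 458.5, -304.5], dtype=float32), np.int64(2705))
[(-225.7, np.int64(73)), (-228.4, np.int64(45)), (-252.7, np.int64(35)), (-255.4, np.int64(40)), (-258.1, np.int64(40)), (-260.8, np.int64(39)), (-263.5, np.int64(64)), (-347.4, np.int64(45)), (-350.1, np.int64(34)), (-352.9, np.int64(41)), (-355.6, np.int64(33)), (-358.3, np.int64(49))]
[(-225.8, np.int64(72)), (-228.5, np.int64(46)), (-252.7, np.int64(34)), (-255.4, np.int64(39)), (-258.1, np.int64(44)), (-260.8, np.int64(40)), (-263.5, np.int64(66)), (-347.4, np.int64(61)), (-350.1, np.int64(32)), (-352.9, np.int64(36)), (-355.6, np.int64(40)), (-358.3, np.int64(51)), (-380.1, np.int64(89))]
[(-229.2, np.int64(49)), (-231.8, np.int64(57)), (-253.3, np.int64(58)), (-256.0, np.int64(41)), (-258.7, np.int64(50)), (-261.4, np.int64(45)), (-264.1, np.int64(52)), (-350.3, np.int64(40)), (-353.0, np.int64(34)), (-355.7, np.int64(41)), (-358.4, np.int64(42)), (-361.1, np.int64(70))]
t 0.1 [196.849 486.248 189.419   2.757] w 91.6
(365, 290, 190, 2.2) x -1.1476 y -0.5938 z -0.0029 az 0.5317
(480, 160, 150, 1.6) x -0.8639 y 0.0824 z 0.2000 az 0.5730
(533.8, 80.7, 60, 1.295) x -0.4042 y 0.2573 z 0.4500 az 0.2913
(533.8, 80.7, 5, 1.295) x 0.0000 y 0.0000 z 0.2750 az -0.0000
```

Call:
send_rows(rows=[{"x": -0.16,"y": -0.09,"az": 0.06,"jaw": 0},{"x": -0.32,"y": -0.18,"az": 0.12,"jaw": 0},{"x": -0.48,"y": -0.27,"az": 0.18,"jaw": -0.2},{"x": -0.64,"y": -0.36,"az": 0.24,"jaw": -0.2},{"x": -0.8,"y": -0.45,"az": 0.3,"jaw": -0.2},{"x": -0.94,"y": -0.54,"az": 0.36,"jaw": -0.2},{"x": -1.0,"y": -0.59,"az": 0.42,"jaw": -0.2},{"x": -1.0,"y": -0.59,"az": 0.48,"jaw": -0.2},{"x": -1.0,"y": -0.59,"az": 0.53,"jaw": -0.2},{"x": -1.0,"y": -0.59,"az": 0.53,"jaw": -0.2}])

```text
schema error: expected keys x, y, z, ax, ay, az, jaw
```

Call:
send_rows(rows=[{"x": -0.16,"y": -0.09,"z": 0,"ax": 0,"ay": 0,"az": 0.06,"jaw": 0},{"x": -0.32,"y": -0.18,"z": 0,"ax": 0,"ay": 0,"az": 0.12,"jaw": -0.2},{"x": -0.48,"y": -0.27,"z": 0,"ax": 0,"ay": 0,"az": 0.18,"jaw": -0.2},{"x": -0.64,"y": -0.36,"z": 0,"ax": 0,"ay": 0,"az": 0.24,"jaw": -0.2},{"x": -0.8,"y": -0.45,"z": 0,"ax": 0,"ay": 0,"az": 0.3,"jaw": -0.2},{"x": -0.94,"y": -0.54,"z": 0,"ax": 0,"ay": 0,"az": 0.36,"jaw": -0.2},{"x": -1.0,"y": -0.59,"z": 0,"ax": 0,"ay": 0,"az": 0.42,"jaw": -0.2},{"x": -1.0,"y": -0.59,"z": 0,"ax": 0,"ay": 0,"az": 0.48,"jaw": -0.2},{"x": -1.0,"y": -0.59,"z": 0,"ax": 0,"ay": 0,"az": 0.53,"jaw": -0.2},{"x": -1.0,"y": -0.59,"z": 0,"ax": 0,"ay": 0,"az": 0.53,"jaw": -0.2}])

```text
time: 1.35
tool_pos: [337.7, 302.4, 189.9]
tcp_rot: [-3.141, -0.0, 2.202]
contact_force: [1.3, -0.3, -0.5]
grip_width: 36.6
finger_force: 0.0
```

```bash
python3 -c "
from h import *
plan((480,160,150,1.6),(533.8,80.7,40,1.295),(533.8,80.7,6,1.295),(533.8,80.7,6,1.295))"
```

```text
t 1.35 [337.741 302.418 189.897   2.202] w 36.6
(480, 160, 150, 1.6) x -0.9946 y 0.1542 z 0.1995 az 0.5747
(533.8, 80.7, 40, 1.295) x -0.4042 y 0.2573 z 0.5500 az 0.2913
(533.8, 80.7, 6, 1.295) x 0.0000 y 0.0000 z 0.1700 az -0.0000
(533.8, 80.7, 6, 1.295) x 0.0000 y 0.0000 z -0.0000 az -0.0000
```

Call:
send_rows(rows=[{"x": -0.16,"y": 0.02,"z": 0,"ax": 0,"ay": 0,"az": 0.07,"jaw": -0.2},{"x": -0.33,"y": 0.05,"z": 0,"ax": 0,"ay": 0,"az": 0.14,"jaw": -0.2},{"x": -0.5,"y": 0.08,"z": 0.05,"ax": 0,"ay": 0,"az": 0.21,"jaw": -0.2},{"x": -0.67,"y": 0.1,"z": 0.1,"ax": 0,"ay": 0,"az": 0.28,"jaw": -0.2},{"x": -0.83,"y": 0.13,"z": 0.15,"ax": 0,"ay": 0,"az": 0.35,"jaw": -0.2},{"x": -0.99,"y": 0.154,"z": 0.2,"ax": 0,"ay": 0,"az": 0.42,"jaw": -0.2},{"x": -0.995,"y": 0.154,"z": 0.2,"ax": 0,"ay": 0,"az": 0.49,"jaw": -0.2},{"x": -0.995,"y": 0.154,"z": 0.2,"ax": 0,"ay": 0,"az": 0.54,"jaw": -0.2},{"x": -0.995,"y": 0.154,"z": 0.2,"ax": 0,"ay": 0,"az": 0.575,"jaw": -0.2},{"x": -0.995,"y": 0.154,"z": 0.2,"ax": 0,"ay": 0,"az": 0.575,"jaw": -0.2}])

```text
time: 2.6
tool_pos: [480.3, 160.0, 150.0]
tcp_rot: [-3.142, -0.0, 1.601]
contact_force: [-0.0, 0.4, 0.5]
grip_width: 36.6
finger_force: 0.0
```

Call:
send_rows(rows=[{"x": -0.1,"y": 0.07,"z": 0.0,"ax": 0,"ay": 0,"az": 0.07,"jaw": -0.2},{"x": -0.2,"y": 0.13,"z": 0.1,"ax": 0,"ay": 0,"az": 0.14,"jaw": -0.2},{"x": -0.3,"y": 0.19,"z": 0.2,"ax": 0,"ay": 0,"az": 0.21,"jaw": -0.2},{"x": -0.4,"y": 0.257,"z": 0.3,"ax": 0,"ay": 0,"az": 0.28,"jaw": -0.2},{"x": -0.404,"y": 0.257,"z": 0.4,"ax": 0,"ay": 0,"az": 0.291,"jaw": -0.2},{"x": -0.404,"y": 0.257,"z": 0.5,"ax": 0,"ay": 0,"az": 0.291,"jaw": -0.2},{"x": -0.404,"y": 0.257,"z": 0.55,"ax": 0,"ay": 0,"az": 0.291,"jaw": -0.2},{"x": -0.404,"y": 0.257,"z": 0.55,"ax": 0,"ay": 0,"az": 0.291,"jaw": -0.2},{"x": -0.404,"y": 0.257,"z": 0.55,"ax": 0,"ay": 0,"az": 0.291,"jaw": -0.2},{"x": -0.404,"y": 0.257,"z": 0.55,"ax": 0,"ay": 0,"az": 0.291,"jaw": -0.2}])

```text
time: 3.85
tool_pos: [534.7, 80.5, 40.8]
tcp_rot: [3.14, -0.001, 1.295]
contact_force: [-0.3, -0.8, 0.0]
grip_width: 36.8
finger_force: 0.0
```

```bash
python3 -c "
from h import *
t=0.027
ty=lambda l:(531.2-32.5*np.cos(t)-l*np.sin(t),313.7-32.5*np.sin(t)+l*np.cos(t))
a=ty(65);print([ty(i) for i in(65,0,-65)])
plan((533.8,80.7,6,1.295),(533.8,80.7,100,1.295),(520,230,100,.4),(*a,60,t),(*a,11,t))"
```

```text
[(np.float64(496.95705875508565), np.float64(377.7989155516483)), (np.float64(498.71184553035783), np.float64(312.82260661236387)), (np.float64(500.46663230563), np.float64(247.84629767307948))]
t 3.85 [534.653  80.513  40.823   1.295] w 36.8
(533.8, 80.7, 6, 1.295) x -0.0003 y -0.0044 z 0.1741 az 0.0002
(533.8, 80.7, 100, 1.295) x 0.0000 y 0.0000 z -0.4700 az -0.0000
(520, 230, 100, 0.4) x 0.6995 y -0.2697 z -0.0000 az 0.8547
(np.float64(496.95705875508565), np.float64(377.7989155516483), 60, 0.027) x 0.1817 y -0.7255 z 0.2000 az 0.3562
(np.float64(496.95705875508565), np.float64(377.7989155516483), 11, 0.027) x 0.0000 y 0.0000 z 0.2450 az -0.0000
```

Call:
send_rows(rows=[{"x": 0,"y": 0,"z": 0.07,"ax": 0,"ay": 0,"az": 0,"jaw": -0.2},{"x": 0,"y": 0,"z": 0.13,"ax": 0,"ay": 0,"az": 0,"jaw": -0.2},{"x": 0,"y": 0,"z": 0.174,"ax": 0,"ay": 0,"az": 0,"jaw": -0.2},{"x": 0,"y": 0,"z": 0.174,"ax": 0,"ay": 0,"az": 0,"jaw": -0.2},{"x": 0,"y": 0,"z": 0.174,"ax": 0,"ay": 0,"az": 0,"jaw": -1},{"x": 0,"y": 0,"z": 0.174,"ax": 0,"ay": 0,"az": 0,"jaw": -1},{"x": 0,"y": 0,"z": 0.174,"ax": 0,"ay": 0,"az": 0,"jaw": -1},{"x": 0,"y": 0,"z": 0.174,"ax": 0,"ay": 0,"az": 0,"jaw": -1},{"x": 0,"y": 0,"z": 0.174,"ax": 0,"ay": 0,"az": 0,"jaw": -1},{"x": 0,"y": 0,"z": 0.174,"ax": 0,"ay": 0,"az": 0,"jaw": -1}])

```text
time: 5.1
tool_pos: [534.1, 80.4, 5.3]
tcp_rot: [3.142, -0.0, 1.295]
contact_force: [-1.3, 0.5, -1.0]
grip_width: 0.2
finger_force: 0.0
```

Call:
send_rows(rows=[{"x": 0,"y": 0,"z": -0.05,"ax": 0,"ay": 0,"az": 0,"jaw": -1},{"x": 0,"y": 0,"z": -0.15,"ax": 0,"ay": 0,"az": 0,"jaw": -1},{"x": 0,"y": 0,"z": -0.25,"ax": 0,"ay": 0,"az": 0,"jaw": -1},{"x": 0,"y": 0,"z": -0.35,"ax": 0,"ay": 0,"az": 0,"jaw": -1},{"x": 0,"y": 0,"z": -0.43,"ax": 0,"ay": 0,"az": 0,"jaw": -1},{"x": 0,"y": 0,"z": -0.47,"ax": 0,"ay": 0,"az": 0,"jaw": -1},{"x": 0,"y": 0,"z": -0.47,"ax": 0,"ay": 0,"az": 0,"jaw": -1},{"x": 0,"y": 0,"z": -0.47,"ax": 0,"ay": 0,"az": 0,"jaw": -1},{"x": 0,"y": 0,"z": -0.47,"ax": 0,"ay": 0,"az": 0,"jaw": -1},{"x": 0,"y": 0,"z": -0.47,"ax": 0,"ay": 0,"az": 0,"jaw": -1}])

```text
time: 6.35
tool_pos: [533.9, 80.4, 98.8]
tcp_rot: [-3.141, 0.0, 1.295]
contact_force: [-0.1, -0.7, 0.2]
grip_width: 0.2
finger_force: 0.0
```

Call:
send_rows(rows=[{"x": 0.12,"y": -0.04,"z": 0,"ax": 0,"ay": 0,"az": 0.1,"jaw": -1},{"x": 0.24,"y": -0.09,"z": 0,"ax": 0,"ay": 0,"az": 0.2,"jaw": -1},{"x": 0.36,"y": -0.14,"z": 0,"ax": 0,"ay": 0,"az": 0.3,"jaw": -1},{"x": 0.48,"y": -0.19,"z": 0,"ax": 0,"ay": 0,"az": 0.4,"jaw": -1},{"x": 0.6,"y": -0.23,"z": 0,"ax": 0,"ay": 0,"az": 0.5,"jaw": -1},{"x": 0.7,"y": -0.27,"z": 0,"ax": 0,"ay": 0,"az": 0.6,"jaw": -1},{"x": 0.7,"y": -0.27,"z": 0,"ax": 0,"ay": 0,"az": 0.7,"jaw": -1},{"x": 0.7,"y": -0.27,"z": 0,"ax": 0,"ay": 0,"az": 0.8,"jaw": -1},{"x": 0.7,"y": -0.27,"z": 0,"ax": 0,"ay": 0,"az": 0.855,"jaw": -1},{"x": 0.7,"y": -0.27,"z": 0,"ax": 0,"ay": 0,"az": 0.855,"jaw": -1}])

```text
time: 7.6
tool_pos: [520.2, 229.8, 99.0]
tcp_rot: [-3.141, 0.0, 0.4]
contact_force: [0.5, -0.0, 0.4]
grip_width: 0.5
finger_force: 0.0
```

```bash
python3 -c "
from h import *
t=.027;a=(497,377.8)
plan((*a,40,t),(*a,11,t),(*a,80,t))"
```

```text
t 7.6 [5.20192e+02 2.29822e+02 9.90090e+01 4.00000e-01] w 0.5
(497, 377.8, 40, 0.027) x 0.1814 y -0.7266 z 0.2950 az 0.3563
(497, 377.8, 11, 0.027) x 0.0000 y 0.0000 z 0.1450 az -0.0000
(497, 377.8, 80, 0.027) x 0.0000 y 0.0000 z -0.3450 az -0.0000
```

```bash
python3 - <<'E'
from h import *
p,d=cap('top','top1.png');np.savez('top1.npz',p=p,P=cloud('top',d))
s=cv2.imread('pics/top1.png')
cv2.imwrite('pics/crop1.png',cv2.resize(s[115:260,100:340],(792,478),interpolation=cv2.INTER_CUBIC))
E
```

```text
(no output)
```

View pics/crop1.png

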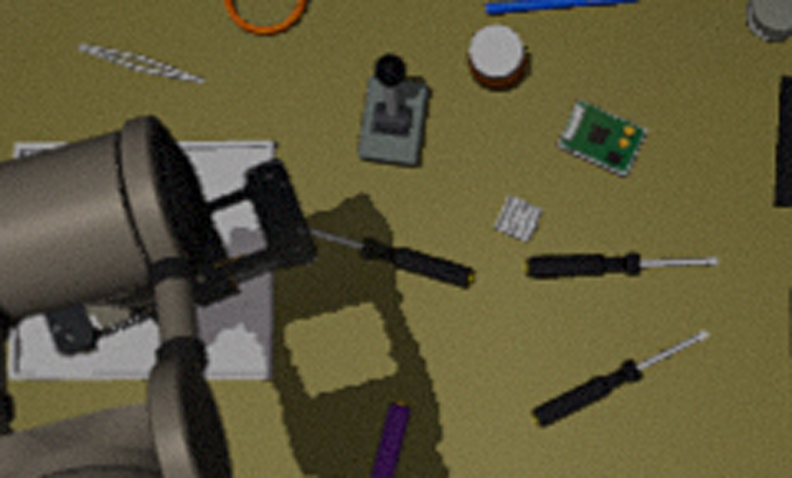

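```bash
python3 - <<'E'
from h import *
D=np.load('top1.npz');P=D['P'];p=D['p']
for z in (99,165):
    G=plane('top',z);d=np.hypot(G[...,0]-520.2,G[...,1]-229.8);print(z,np.unravel_index(d.argmin(),d.shape)[::-1])
m=win(P,400,640,100,400)&(P[...,2]>80)
print(P[m].shape, [np.round(P[v,u],0) for u,v in [(186,178),(176,190),(155,197),(125,215),(165,170)]])
m=bot.camera_model('top');print(m['k1'],m['R'],m['t'],m['cx'],m['cy'])
p,d=cap('side','side1.png');s=cv2.imread('pics/side1.png');cv2.imwrite('pics/side1b.png',cv2.resize(s,(800,600)))
E
```

```text
99 (np.int64(165), np.int64(196))
165 (np.int64(160), np.int64(194))
(7242, 3) [array([552., 153., 245.]), array([543., 221.,   9.]), array([492., 161., 489.]), array([466., 288., 244.]), array([599., 255.,   4.])]
-0.07715261448341403 [[ 0.02328658 -0.9995528  -0.01875994]
 [-0.99628935 -0.02164714 -0.0833003 ]
 [ 0.08285695  0.02063011 -0.99634789]] [  -7.35752975  545.59132556 1181.6295942 ] 253.78668188888986 190.38795610303393
```

View pics/side1b.png

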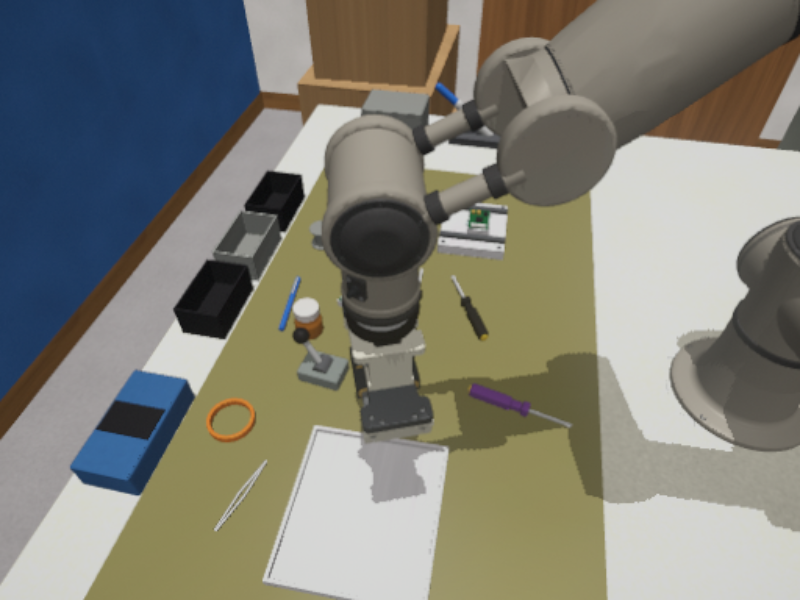

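The side view shows the gripper above the tray edge at (395,420), holding nothing; driver 1 is hidden behind the gripper. I'll measure driver 1 in both cameras.

```bash
python3 - <<'E'
from h import *
def masks(p):
    hsv=cv2.cvtColor(p,cv2.COLOR_RGB2HSV);H,S,V=[hsv[...,i].astype(int) for i in range(3)]
    return (S>90)&(H>20)&(H<35)&(V>60),V
D=np.load('top1.npz');mat,V=masks(D['p'])
u,v=(100+421/3.3)/.64,(115+262/3.3)/.64
print('top now',mrect(comp((V<45),u,v,22,1),plane('top',15)))
D=np.load('side0.npz');mat,V=masks(D['p'])
for n,(u,v,z) in dict(d1=(398,370,15),d2=(413,311,15),d3=(475,320,15)).items():
    print('side',n,mrect(comp((V<60),u,v,25,1),plane('side',z)))
print('purple',mrect(comp(~mat,519,405,36),plane('side',10)),'tray',mrect(comp(~mat,358,511,75),plane('side',15)))
m=bot.camera_model('side');print(m['k1'],m['R'],m['cx'],m['cy'])
E
```

```text
top now (array([534. ,  83.9,  95.1,  19. ]), np.float64(1.302), array([534.5,  83.3], dtype=float32), np.int64(215))
side d1 (array([536.4,  83.6,  97. ,  18.8]), np.float64(1.295), array([536.2,  82.2], dtype=float32), np.int64(209))
side d2 (array([537.5, -57. ,  96. ,  16. ]), np.float64(-1.519), array([537.6, -58.1], dtype=float32), np.int64(136))
side d3 (array([432.7, -60.4,  95.5,  19.1]), np.float64(-1.073), array([432.4, -60. ], dtype=float32), np.int64(161))
purple (array([341.4, 107. , 161.5,  29.6]), np.float64(-0.226), array([355.2, 104.1], dtype=float32), np.int64(508)) tray (array([510.2, 314.8, 258.1, 238. ]), np.float64(0.054), array([518.8, 325.5], dtype=float32), np.int64(12209))
-0.011039681580226607 [[-0.9784722  -0.20628278 -0.00629025]
 [-0.14336072  0.70130404 -0.69829818]
 [ 0.14845826 -0.68236359 -0.71577935]] 255.1855251668168 193.94808474044578
```

```bash
python3 - <<'E'
from h import *
p,d=cap('side');P=cloud('side',d);np.savez('side1.npz',p=p,P=P)
w=win(P,380,680,100,380)
for lo,hi in [(90,110),(110,130),(130,150),(150,170),(170,190),(190,210),(210,240)]:
    m=w&(P[...,2]>lo)&(P[...,2]<hi);q=P[m]
    print(lo,len(q),np.round(np.percentile(q,[2,50,98],axis=0),0).tolist() if len(q) else '')
m=bot.camera_model('side');R=np.array(m['R']);f=192/np.tan(np.radians(m['vertical_fov']/2))
c=R@np.array([520,230,99])+np.array(m['t']);print('tcp px800',(f*c[:2]/c[2]+[m['cx'],m['cy']])/.64)
s=cv2.imread('pics/side1.png')[210:330,170:330];cv2.imwrite('pics/grip1.png',cv2.resize(s,(800,600),interpolation=cv2.INTER_CUBIC))
E
```

```text
90 23 [[671.0, 100.0, 90.0], [676.0, 104.0, 95.0], [680.0, 110.0, 101.0]]
110 0 
130 0 
150 0 
170 0 
190 124 [[454.0, 169.0, 202.0], [488.0, 307.0, 206.0], [582.0, 322.0, 210.0]]
210 524 [[454.0, 177.0, 210.0], [504.0, 284.0, 225.0], [581.0, 328.0, 240.0]]
tcp px800 [385.94139905 422.17023263]
```

View pics/grip1.png

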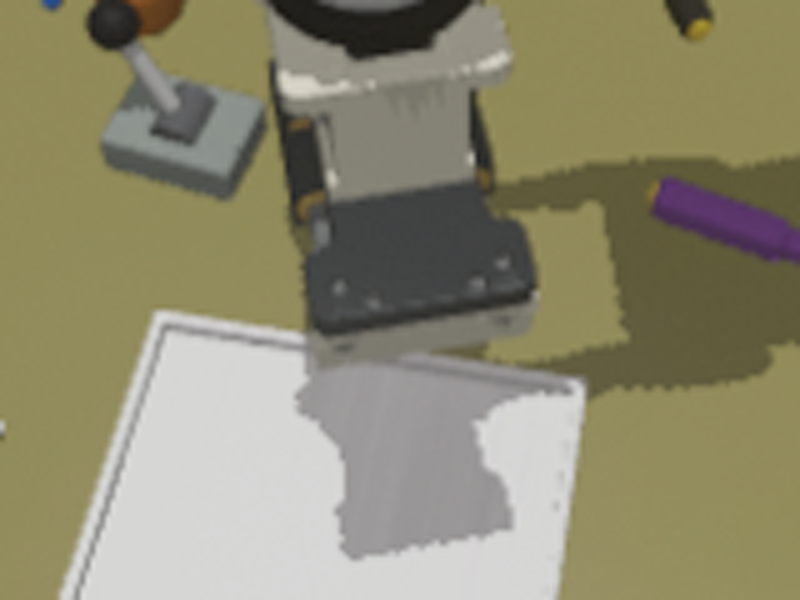

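```bash
python3 -c "
from h import *
plan((534.7,80,99,1.3),(534.7,83.5,60,1.295))"
```

```text
t 7.75 [5.20267e+02 2.29791e+02 9.91450e+01 4.01000e-01] w 0.3
(534.7, 80, 99, 1.3) x -0.2256 y 0.7178 z 0.0007 az -0.8589
(534.7, 83.5, 60, 1.295) x 0.0169 y -0.0047 z 0.1950 az 0.0048
```

Call:
send_rows(rows=[{"x": -0.04,"y": 0.12,"z": 0,"ax": 0,"ay": 0,"az": -0.1,"jaw": -0.2},{"x": -0.08,"y": 0.24,"z": 0,"ax": 0,"ay": 0,"az": -0.2,"jaw": -0.2},{"x": -0.12,"y": 0.36,"z": 0,"ax": 0,"ay": 0,"az": -0.3,"jaw": -0.2},{"x": -0.15,"y": 0.48,"z": 0,"ax": 0,"ay": 0,"az": -0.4,"jaw": -0.2},{"x": -0.19,"y": 0.6,"z": 0,"ax": 0,"ay": 0,"az": -0.5,"jaw": -0.2},{"x": -0.22,"y": 0.7,"z": 0,"ax": 0,"ay": 0,"az": -0.6,"jaw": -0.2},{"x": -0.22,"y": 0.7,"z": 0.1,"ax": 0,"ay": 0,"az": -0.7,"jaw": -0.2},{"x": -0.22,"y": 0.7,"z": 0.2,"ax": 0,"ay": 0,"az": -0.8,"jaw": -0.2},{"x": -0.22,"y": 0.7,"z": 0.25,"ax": 0,"ay": 0,"az": -0.855,"jaw": -0.2},{"x": -0.22,"y": 0.7,"z": 0.25,"ax": 0,"ay": 0,"az": -0.855,"jaw": -0.2}])

```text
time: 9.0
tool_pos: [533.7, 83.7, 48.6]
tcp_rot: [-3.14, 0.0, 1.295]
contact_force: [-0.3, -0.3, 0.1]
grip_width: 36.7
finger_force: 0.0
```

```bash
python3 - <<'E'
from h import *
p,d=cap('side','side2.png')
s=cv2.imread('pics/side2.png')[170:290,180:340];cv2.imwrite('pics/grip2.png',cv2.resize(s,(800,600),interpolation=cv2.INTER_CUBIC))
plan((534.7,83.5,6,1.295))
m=bot.camera_model('side');R=np.array(m['R']);f=192/np.tan(np.radians(m['vertical_fov']/2))
o=bot.get_obs()['tool_pos']
for z in (0,19,66): 
    c=R@(o+[0,0,z])+np.array(m['t']);q=f*c[:2]/c[2]+[m['cx'],m['cy']];print(z,(q-[180,170])*5)
E
```

```text
t 9.05 [534.193  83.718  49.171   1.294] w 36.8
(534.7, 83.5, 6, 1.295) x -0.0004 y 0.0027 z 0.2159 az -0.0009
0 [375.67344705 297.03264836]
19 [375.41914583 272.0470643 ]
66 [374.75417742 206.71263942]
```

View pics/grip2.png

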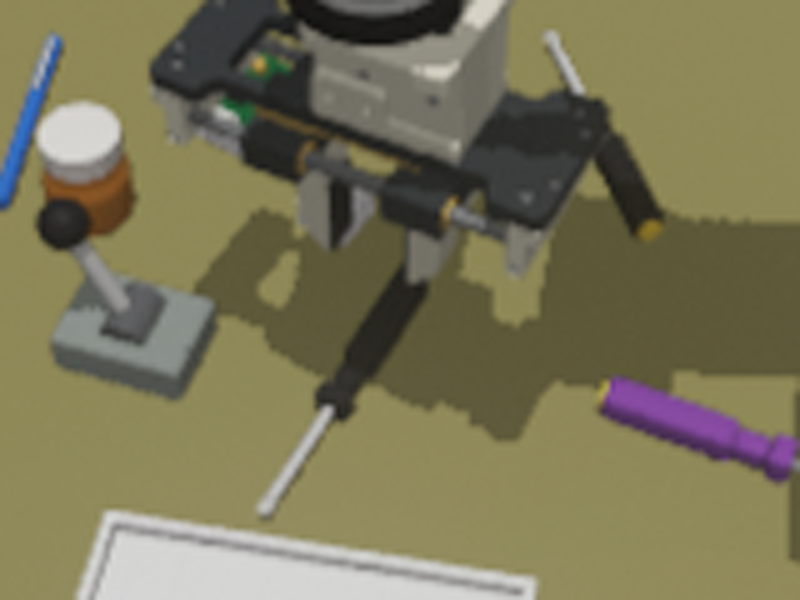

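The finger tips sit at crop (335,252) and (428,285), but the reported TCP projects to (376,297). The real tips are therefore roughly 20 mm higher than reported, which explains the empty grasp. I'll measure the offset with depth.

```bash
python3 - <<'E'
from h import *
p,d=cap('side');P=cloud('side',d)
o=bot.get_obs();t=o['tool_pos'];print(t)
Q=P-t
m=(abs(Q[...,0])<45)&(abs(Q[...,1])<30)&(Q[...,2]>-20)&(Q[...,2]<60)
q=Q[m];print(len(q),np.histogram(q[:,2],bins=range(-20,61,5)))
lo=q[(q[:,2]>5)&(q[:,2]<35)];print(np.round(lo[np.argsort(lo[:,2])][:15],0))
E
```

```text
[534.52009066  83.7371586   49.57903919]
104 (array([ 0,  0,  0,  0,  0,  0,  0,  0,  0,  0,  0,  7, 15, 24, 29, 29]), array([-20, -15, -10,  -5,   0,   5,  10,  15,  20,  25,  30,  35,  40,
        45,  50,  55,  60]))
[]
```

Call:
send_rows(rows=[{"x": 0,"y": 0,"z": 0.06,"ax": 0,"ay": 0,"az": 0,"jaw": -0.2},{"x": 0,"y": 0,"z": 0.12,"ax": 0,"ay": 0,"az": 0,"jaw": -0.2},{"x": 0,"y": 0,"z": 0.18,"ax": 0,"ay": 0,"az": 0,"jaw": -0.2},{"x": 0,"y": 0,"z": 0.22,"ax": 0,"ay": 0,"az": 0,"jaw": -0.2},{"x": 0,"y": 0,"z": 0.25,"ax": 0,"ay": 0,"az": 0,"jaw": -0.2},{"x": 0,"y": 0,"z": 0.28,"ax": 0,"ay": 0,"az": 0,"jaw": -0.2},{"x": 0,"y": 0,"z": 0.28,"ax": 0,"ay": 0,"az": 0,"jaw": -0.2},{"x": 0,"y": 0,"z": 0.28,"ax": 0,"ay": 0,"az": 0,"jaw": -0.2},{"x": 0,"y": 0,"z": 0.28,"ax": 0,"ay": 0,"az": 0,"jaw": -0.2},{"x": 0,"y": 0,"z": 0.28,"ax": 0,"ay": 0,"az": 0,"jaw": -0.2}])

```text
time: 10.35
tool_pos: [534.4, 83.8, -6.5]
tcp_rot: [3.141, -0.0, 1.295]
contact_force: [0.3, -0.2, 0.7]
grip_width: 36.8
finger_force: 0.0
```

```bash
python3 - <<'E'
from h import *
p,d=cap('side','side3.png')
s=cv2.imread('pics/side3.png')[170:290,180:340];cv2.imwrite('pics/grip3.png',cv2.resize(s,(800,600),interpolation=cv2.INTER_CUBIC))
o=bot.get_obs();print(o['tool_pos'],o['contact_force'])
E
```

```text
[534.3826063   83.72809381  -6.57795845] [-0.313665   -0.32887518 -0.64515301]
```

View pics/grip3.png

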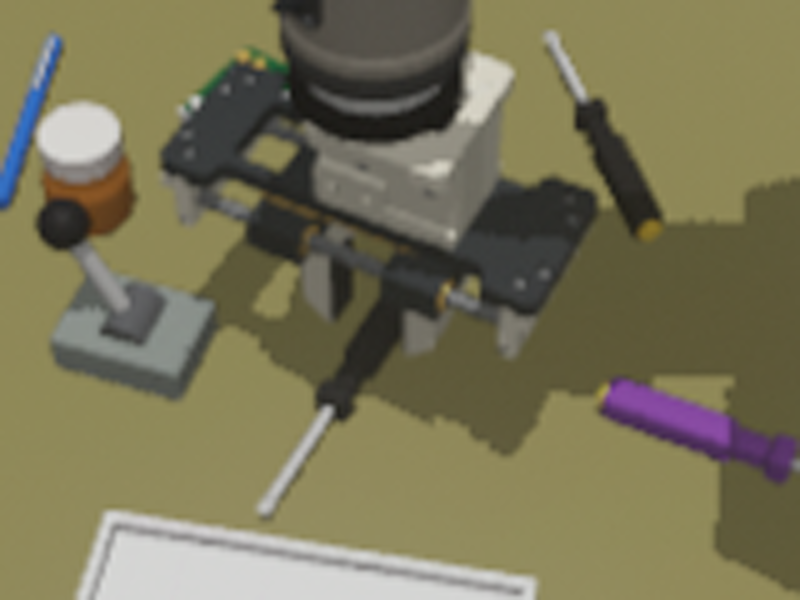

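The finger tips, now at crop (325,318) and (418,355), straddle the handle about 16 mm above the table. The offset is about +23 mm, so I'll go 10 mm lower and close.

Call:
send_rows(rows=[{"x": 0,"y": 0,"z": 0.02,"ax": 0,"ay": 0,"az": 0,"jaw": -0.2},{"x": 0,"y": 0,"z": 0.04,"ax": 0,"ay": 0,"az": 0,"jaw": -0.2},{"x": 0,"y": 0,"z": 0.05,"ax": 0,"ay": 0,"az": 0,"jaw": -0.2},{"x": 0,"y": 0,"z": 0.05,"ax": 0,"ay": 0,"az": 0,"jaw": -1},{"x": 0,"y": 0,"z": 0.05,"ax": 0,"ay": 0,"az": 0,"jaw": -1},{"x": 0,"y": 0,"z": 0.05,"ax": 0,"ay": 0,"az": 0,"jaw": -1},{"x": 0,"y": 0,"z": 0.05,"ax": 0,"ay": 0,"az": 0,"jaw": -1},{"x": 0,"y": 0,"z": 0.05,"ax": 0,"ay": 0,"az": 0,"jaw": -1},{"x": 0,"y": 0,"z": 0.05,"ax": 0,"ay": 0,"az": 0,"jaw": -1},{"x": 0,"y": 0,"z": 0.05,"ax": 0,"ay": 0,"az": 0,"jaw": -1}])

```text
time: 11.65
tool_pos: [534.3, 83.8, -16.4]
tcp_rot: [3.141, -0.0, 1.295]
contact_force: [-0.5, 0.7, 5.3]
grip_width: 0.3
finger_force: 2.7
```

Only 5 N upward with the jaws shut above the handle, so the tips stand about 20 mm high, matching the depth reading: the offset is about 36 mm. I'll lift, open, and go down to a reported -30.

Call:
send_rows(rows=[{"x": 0,"y": 0,"z": -0.06,"ax": 0,"ay": 0,"az": 0,"jaw": -0.2},{"x": 0,"y": 0,"z": -0.08,"ax": 0,"ay": 0,"az": 0,"jaw": -0.2},{"x": 0,"y": 0,"z": -0.08,"ax": 0,"ay": 0,"az": 0,"jaw": -0.2},{"x": 0,"y": 0,"z": -0.08,"ax": 0,"ay": 0,"az": 0,"jaw": -0.2},{"x": 0,"y": 0,"z": -0.08,"ax": 0,"ay": 0,"az": 0,"jaw": -0.2},{"x": 0,"y": 0,"z": -0.08,"ax": 0,"ay": 0,"az": 0,"jaw": -0.2},{"x": 0,"y": 0,"z": -0.04,"ax": 0,"ay": 0,"az": 0,"jaw": -0.2},{"x": 0,"y": 0,"z": 0.0,"ax": 0,"ay": 0,"az": 0,"jaw": -0.2},{"x": 0,"y": 0,"z": 0.03,"ax": 0,"ay": 0,"az": 0,"jaw": -0.2},{"x": 0,"y": 0,"z": 0.03,"ax": 0,"ay": 0,"az": 0,"jaw": -0.2}])

```text
time: 12.9
tool_pos: [533.7, 83.7, -23.5]
tcp_rot: [-3.14, 0.0, 1.295]
contact_force: [-0.4, -0.0, 0.3]
grip_width: 36.7
finger_force: 0.0
```

Call:
send_rows(rows=[{"x": 0,"y": 0,"z": 0.015,"ax": 0,"ay": 0,"az": 0,"jaw": -0.2},{"x": 0,"y": 0,"z": 0.03,"ax": 0,"ay": 0,"az": 0,"jaw": -0.2},{"x": 0,"y": 0,"z": 0.035,"ax": 0,"ay": 0,"az": 0,"jaw": -0.2},{"x": 0,"y": 0,"z": 0.035,"ax": 0,"ay": 0,"az": 0,"jaw": -1},{"x": 0,"y": 0,"z": 0.035,"ax": 0,"ay": 0,"az": 0,"jaw": -1},{"x": 0,"y": 0,"z": 0.035,"ax": 0,"ay": 0,"az": 0,"jaw": -1},{"x": 0,"y": 0,"z": 0.035,"ax": 0,"ay": 0,"az": 0,"jaw": -1},{"x": 0,"y": 0,"z": 0.035,"ax": 0,"ay": 0,"az": 0,"jaw": -1},{"x": 0,"y": 0,"z": 0.035,"ax": 0,"ay": 0,"az": 0,"jaw": -1},{"x": 0,"y": 0,"z": 0.035,"ax": 0,"ay": 0,"az": 0,"jaw": -1}])

```text
time: 14.15
tool_pos: [534.3, 83.7, -29.7]
tcp_rot: [3.141, -0.0, 1.295]
contact_force: [-1.6, 0.6, 2.2]
grip_width: 17.8
finger_force: 30.0
```

Gripped (17.8 mm). I'll add a +36 mm z correction to the helper.

```bash
sed -i "s/start=(\*o\['tool_pos'\],o/tp=o['tool_pos']+[0,0,36];start=(*tp,o/" h.py; python3 -c "
from h import *
t=.027;a=(497,377.8)
plan((534,84,110,1.295),(520,230,110,.4),(*a,40,t),(*a,12,t),(*a,110,t))"
```

```text
t 14.15 [534.303  83.741   6.326   1.295] w 17.8
(534, 84, 110, 1.295) x 0.0008 y -0.0018 z -0.5184 az -0.0001
(520, 230, 110, 0.4) x 0.6834 y -0.2661 z 0.0000 az 0.8547
(497, 377.8, 40, 0.027) x 0.1819 y -0.7254 z 0.3500 az 0.3562
(497, 377.8, 12, 0.027) x 0.0000 y 0.0000 z 0.1400 az -0.0000
(497, 377.8, 110, 0.027) x 0.0000 y 0.0000 z -0.4900 az -0.0000
```

Call:
send_rows(rows=[{"x": 0,"y": 0,"z": -0.08,"ax": 0,"ay": 0,"az": 0,"jaw": -1},{"x": 0,"y": 0,"z": -0.18,"ax": 0,"ay": 0,"az": 0,"jaw": -1},{"x": 0,"y": 0,"z": -0.28,"ax": 0,"ay": 0,"az": 0,"jaw": -1},{"x": 0,"y": 0,"z": -0.38,"ax": 0,"ay": 0,"az": 0,"jaw": -1},{"x": 0,"y": 0,"z": -0.46,"ax": 0,"ay": 0,"az": 0,"jaw": -1},{"x": 0,"y": 0,"z": -0.52,"ax": 0,"ay": 0,"az": 0,"jaw": -1},{"x": 0.1,"y": -0.04,"z": -0.52,"ax": 0,"ay": 0,"az": 0.1,"jaw": -1},{"x": 0.2,"y": -0.08,"z": -0.52,"ax": 0,"ay": 0,"az": 0.2,"jaw": -1},{"x": 0.3,"y": -0.12,"z": -0.52,"ax": 0,"ay": 0,"az": 0.3,"jaw": -1},{"x": 0.34,"y": -0.13,"z": -0.52,"ax": 0,"ay": 0,"az": 0.36,"jaw": -1}])

```text
time: 15.4
tool_pos: [527.2, 157.3, 74.3]
tcp_rot: [-3.141, 0.0, 0.917]
contact_force: [0.7, -0.6, 0.1]
grip_width: 17.8
finger_force: 30.0
```

```bash
python3 -c "
from h import *
t=.027;a=(497,377.8)
plan((520,230,110,.4),(*a,40,t),(*a,12,t),(*a,110,t))"
```

```text
t 15.4 [527.246 157.323 110.293   0.917] w 17.8
(520, 230, 110, 0.4) x 0.2663 y -0.2499 z 0.0015 az 0.4932
(497, 377.8, 40, 0.027) x 0.1819 y -0.7254 z 0.3500 az 0.3562
(497, 377.8, 12, 0.027) x 0.0000 y 0.0000 z 0.1400 az -0.0000
(497, 377.8, 110, 0.027) x 0.0000 y 0.0000 z -0.4900 az -0.0000
```

Call:
send_rows(rows=[{"x": 0.06,"y": -0.05,"z": 0,"ax": 0,"ay": 0,"az": 0.1,"jaw": -1},{"x": 0.11,"y": -0.1,"z": 0,"ax": 0,"ay": 0,"az": 0.2,"jaw": -1},{"x": 0.16,"y": -0.15,"z": 0,"ax": 0,"ay": 0,"az": 0.3,"jaw": -1},{"x": 0.21,"y": -0.2,"z": 0,"ax": 0,"ay": 0,"az": 0.4,"jaw": -1},{"x": 0.266,"y": -0.25,"z": 0,"ax": 0,"ay": 0,"az": 0.493,"jaw": -1},{"x": 0.266,"y": -0.25,"z": 0,"ax": 0,"ay": 0,"az": 0.493,"jaw": -1},{"x": 0.266,"y": -0.25,"z": 0,"ax": 0,"ay": 0,"az": 0.493,"jaw": -1},{"x": 0.266,"y": -0.25,"z": 0,"ax": 0,"ay": 0,"az": 0.493,"jaw": -1},{"x": 0.266,"y": -0.25,"z": 0,"ax": 0,"ay": 0,"az": 0.493,"jaw": -1},{"x": 0.266,"y": -0.25,"z": 0,"ax": 0,"ay": 0,"az": 0.493,"jaw": -1}])

```text
time: 16.65
tool_pos: [520.4, 228.6, 74.2]
tcp_rot: [-3.142, -0.0, 0.402]
contact_force: [-0.1, 0.1, -0.7]
grip_width: 17.7
finger_force: 30.0
```

Call:
send_rows(rows=[{"x": 0.04,"y": -0.15,"z": 0,"ax": 0,"ay": 0,"az": 0.08,"jaw": -1},{"x": 0.08,"y": -0.3,"z": 0,"ax": 0,"ay": 0,"az": 0.16,"jaw": -1},{"x": 0.12,"y": -0.45,"z": 0,"ax": 0,"ay": 0,"az": 0.24,"jaw": -1},{"x": 0.15,"y": -0.6,"z": 0,"ax": 0,"ay": 0,"az": 0.32,"jaw": -1},{"x": 0.182,"y": -0.725,"z": 0,"ax": 0,"ay": 0,"az": 0.356,"jaw": -1},{"x": 0.182,"y": -0.725,"z": 0.1,"ax": 0,"ay": 0,"az": 0.356,"jaw": -1},{"x": 0.182,"y": -0.725,"z": 0.2,"ax": 0,"ay": 0,"az": 0.356,"jaw": -1},{"x": 0.182,"y": -0.725,"z": 0.3,"ax": 0,"ay": 0,"az": 0.356,"jaw": -1},{"x": 0.182,"y": -0.725,"z": 0.35,"ax": 0,"ay": 0,"az": 0.356,"jaw": -1},{"x": 0.182,"y": -0.725,"z": 0.35,"ax": 0,"ay": 0,"az": 0.356,"jaw": -1}])

```text
time: 17.9
tool_pos: [496.9, 376.3, 3.7]
tcp_rot: [3.141, 0.001, 0.029]
contact_force: [-0.6, 1.0, -0.8]
grip_width: 18.0
finger_force: 30.0
```

Call:
send_rows(rows=[{"x": 0,"y": 0,"z": 0.04,"ax": 0,"ay": 0,"az": 0,"jaw": -1},{"x": 0,"y": 0,"z": 0.08,"ax": 0,"ay": 0,"az": 0,"jaw": -1},{"x": 0,"y": 0,"z": 0.11,"ax": 0,"ay": 0,"az": 0,"jaw": -1},{"x": 0,"y": 0,"z": 0.135,"ax": 0,"ay": 0,"az": 0,"jaw": -1},{"x": 0,"y": 0,"z": 0.14,"ax": 0,"ay": 0,"az": 0,"jaw": -1},{"x": 0,"y": 0,"z": 0.14,"ax": 0,"ay": 0,"az": 0,"jaw": -1},{"x": 0,"y": 0,"z": 0.14,"ax": 0,"ay": 0,"az": 0,"jaw": -0.35},{"x": 0,"y": 0,"z": 0.14,"ax": 0,"ay": 0,"az": 0,"jaw": -0.35},{"x": 0,"y": 0,"z": 0.14,"ax": 0,"ay": 0,"az": 0,"jaw": -0.35},{"x": 0,"y": 0,"z": 0.14,"ax": 0,"ay": 0,"az": 0,"jaw": -0.35}])

```text
time: 19.15
tool_pos: [497.2, 376.6, -23.7]
tcp_rot: [-3.141, -0.0, 0.029]
contact_force: [-0.7, 0.3, -0.9]
grip_width: 29.9
finger_force: 0.0
```

```bash
python3 -c "
from h import *
plan((497,377.8,110,.027),(515,190,110,.8),(534,5,110,1.592),(535,-57,60,1.592),(535,-57,6,1.592))"
```

```text
t 19.15 [4.97196e+02 3.76601e+02 1.23200e+01 2.90000e-02] w 29.9
(497, 377.8, 110, 0.027) x -0.0008 y -0.0060 z -0.4884 az 0.0017
(515, 190, 110, 0.8) x 0.0646 y 0.9411 z -0.0000 az -0.7382
(534, 5, 110, 1.592) x -0.5974 y 0.7126 z 0.0000 az -0.7563
(535, -57, 60, 1.592) x -0.3100 y -0.0016 z 0.2500 az -0.0000
(535, -57, 6, 1.592) x 0.0000 y 0.0000 z 0.2700 az -0.0000
```

Call:
send_rows(rows=[{"x": 0,"y": 0,"z": -0.1,"ax": 0,"ay": 0,"az": 0,"jaw": -0.35},{"x": 0,"y": 0,"z": -0.25,"ax": 0,"ay": 0,"az": 0,"jaw": -0.2},{"x": 0,"y": 0,"z": -0.4,"ax": 0,"ay": 0,"az": 0,"jaw": -0.2},{"x": 0,"y": 0.1,"z": -0.49,"ax": 0,"ay": 0,"az": -0.1,"jaw": -0.2},{"x": 0.01,"y": 0.25,"z": -0.49,"ax": 0,"ay": 0,"az": -0.22,"jaw": -0.2},{"x": 0.02,"y": 0.4,"z": -0.49,"ax": 0,"ay": 0,"az": -0.34,"jaw": -0.2},{"x": 0.04,"y": 0.55,"z": -0.49,"ax": 0,"ay": 0,"az": -0.46,"jaw": -0.2},{"x": 0.05,"y": 0.7,"z": -0.49,"ax": 0,"ay": 0,"az": -0.58,"jaw": -0.2},{"x": 0.06,"y": 0.85,"z": -0.49,"ax": 0,"ay": 0,"az": -0.7,"jaw": -0.2},{"x": 0.064,"y": 0.935,"z": -0.49,"ax": 0,"ay": 0,"az": -0.74,"jaw": -0.2}])

```text
time: 20.4
tool_pos: [515.5, 188.6, 74.4]
tcp_rot: [3.141, -0.0, 0.805]
contact_force: [-0.7, -0.0, -0.5]
grip_width: 36.9
finger_force: 0.0
```

Call:
send_rows(rows=[{"x": -0.1,"y": 0.12,"z": 0,"ax": 0,"ay": 0,"az": -0.1,"jaw": -0.2},{"x": -0.2,"y": 0.24,"z": 0,"ax": 0,"ay": 0,"az": -0.2,"jaw": -0.2},{"x": -0.3,"y": 0.36,"z": 0,"ax": 0,"ay": 0,"az": -0.3,"jaw": -0.2},{"x": -0.4,"y": 0.48,"z": 0,"ax": 0,"ay": 0,"az": -0.4,"jaw": -0.2},{"x": -0.5,"y": 0.6,"z": 0,"ax": 0,"ay": 0,"az": -0.5,"jaw": -0.2},{"x": -0.6,"y": 0.71,"z": 0,"ax": 0,"ay": 0,"az": -0.6,"jaw": -0.2},{"x": -0.6,"y": 0.71,"z": 0,"ax": 0,"ay": 0,"az": -0.7,"jaw": -0.2},{"x": -0.6,"y": 0.71,"z": 0,"ax": 0,"ay": 0,"az": -0.756,"jaw": -0.2},{"x": -0.6,"y": 0.71,"z": 0,"ax": 0,"ay": 0,"az": -0.756,"jaw": -0.2},{"x": -0.6,"y": 0.71,"z": 0,"ax": 0,"ay": 0,"az": -0.756,"jaw": -0.2}])

```text
time: 21.65
tool_pos: [534.3, 5.2, 74.3]
tcp_rot: [3.142, -0.0, 1.594]
contact_force: [-0.4, 0.7, -0.3]
grip_width: 36.8
finger_force: 0.0
```

```bash
python3 - <<'E'
from h import *
plan((535,-57,35,1.592),(535,-57,6,1.592))
p,d=cap('top','top4.png')
hsv=cv2.cvtColor(p,cv2.COLOR_RGB2HSV);V=hsv[...,2]
G=plane('top',25)
k=(V<60)&win(G,430,600,330,410)
print(mrect(comp(k,150,303,60,3),G))
s=cv2.imread('pics/top4.png');cv2.imwrite('pics/crop4.png',cv2.resize(s[115:260,100:340],(792,478),interpolation=cv2.INTER_CUBIC))
E
```

```text
t 21.65 [534.277   5.163 110.258   1.594] w 36.8
(535, -57, 35, 1.592) x -0.3108 y -0.0037 z 0.3763 az 0.0024
(535, -57, 6, 1.592) x 0.0000 y 0.0000 z 0.1450 az -0.0000
(array([493.1, 373. ,  91.1,  19.7]), np.float64(0.048), array([491.5, 374.3], dtype=float32), np.int64(223))
```

View pics/crop4.png

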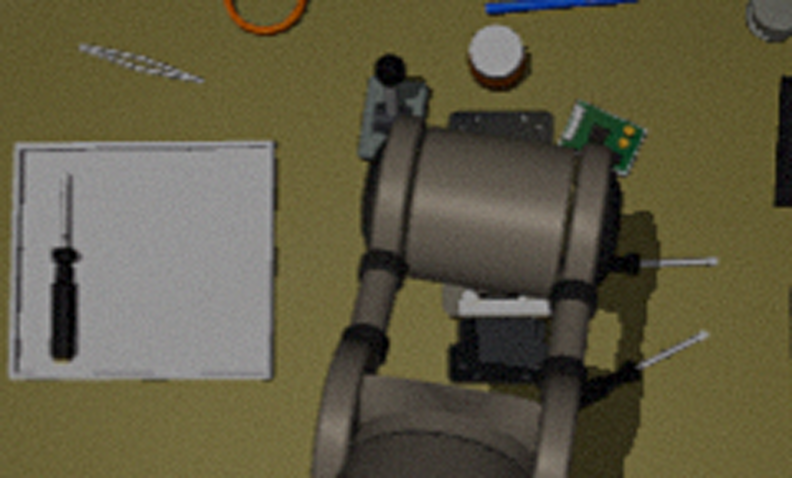

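Driver 1 lies in the tray at crop (65,300), blade away. Next is driver 2.

Call:
send_rows(rows=[{"x": -0.12,"y": 0,"z": 0,"ax": 0,"ay": 0,"az": 0,"jaw": -0.2},{"x": -0.24,"y": 0,"z": 0.05,"ax": 0,"ay": 0,"az": 0,"jaw": -0.2},{"x": -0.31,"y": -0.003,"z": 0.15,"ax": 0,"ay": 0,"az": 0,"jaw": -0.2},{"x": -0.31,"y": -0.003,"z": 0.25,"ax": 0,"ay": 0,"az": 0,"jaw": -0.2},{"x": -0.31,"y": -0.003,"z": 0.35,"ax": 0,"ay": 0,"az": 0,"jaw": -0.2},{"x": -0.31,"y": -0.003,"z": 0.43,"ax": 0,"ay": 0,"az": 0,"jaw": -0.2},{"x": -0.31,"y": -0.003,"z": 0.49,"ax": 0,"ay": 0,"az": 0,"jaw": -0.2},{"x": -0.31,"y": -0.003,"z": 0.52,"ax": 0,"ay": 0,"az": 0,"jaw": -0.2},{"x": -0.31,"y": -0.003,"z": 0.52,"ax": 0,"ay": 0,"az": 0,"jaw": -0.2},{"x": -0.31,"y": -0.003,"z": 0.52,"ax": 0,"ay": 0,"az": 0,"jaw": -1}])

```text
time: 22.95
tool_pos: [535.7, -57.0, -29.3]
tcp_rot: [3.141, 0.0, 1.596]
contact_force: [-0.2, 0.4, 0.3]
grip_width: 30.7
finger_force: 0.0
```

Call:
send_rows(rows=[{"x": 0,"y": 0,"z": 0,"ax": 0,"ay": 0,"az": 0,"jaw": -1},{"x": 0,"y": 0,"z": 0,"ax": 0,"ay": 0,"az": 0,"jaw": -1},{"x": 0,"y": 0,"z": 0,"ax": 0,"ay": 0,"az": 0,"jaw": -1},{"x": 0,"y": 0,"z": 0,"ax": 0,"ay": 0,"az": 0,"jaw": -1},{"x": 0,"y": 0,"z": 0,"ax": 0,"ay": 0,"az": 0,"jaw": -1},{"x": 0,"y": 0,"z": -0.1,"ax": 0,"ay": 0,"az": 0,"jaw": -1},{"x": 0,"y": 0,"z": -0.22,"ax": 0,"ay": 0,"az": 0,"jaw": -1},{"x": 0,"y": 0,"z": -0.34,"ax": 0,"ay": 0,"az": 0,"jaw": -1},{"x": 0,"y": 0,"z": -0.44,"ax": 0,"ay": 0,"az": 0,"jaw": -1},{"x": 0,"y": 0,"z": -0.52,"ax": 0,"ay": 0,"az": 0,"jaw": -1}])

```text
time: 24.2
tool_pos: [535.0, -56.9, 74.7]
tcp_rot: [-3.141, -0.0, 1.595]
contact_force: [-0.0, -0.1, 0.6]
grip_width: 17.7
finger_force: 29.9
```

```bash
python3 -c "
from h import *
t=3.169;a=(498.7,312.8)
plan((530,60,110,2.1),(510,230,110,2.9),(*a,40,t),(*a,12,t),(*a,110,t))"
```

```text
t 24.2 [535.01  -56.875 110.708   1.595] w 17.7
(530, 60, 110, 2.1) x 0.5848 y -0.0106 z 0.0035 az -0.4818
(510, 230, 110, 2.9) x 0.7842 y 0.3428 z 0.0000 az -0.7639
(498.7, 312.8, 40, 3.169) x 0.1539 y 0.3885 z 0.3500 az -0.2569
(498.7, 312.8, 12, 3.169) x -0.0000 y 0.0000 z 0.1400 az -0.0000
(498.7, 312.8, 110, 3.169) x -0.0000 y 0.0000 z -0.4900 az -0.0000
```

Call:
send_rows(rows=[{"x": 0.12,"y": 0,"z": -0.02,"ax": 0,"ay": 0,"az": -0.1,"jaw": -1},{"x": 0.24,"y": 0,"z": -0.04,"ax": 0,"ay": 0,"az": -0.2,"jaw": -1},{"x": 0.36,"y": -0.01,"z": -0.04,"ax": 0,"ay": 0,"az": -0.3,"jaw": -1},{"x": 0.48,"y": -0.01,"z": -0.04,"ax": 0,"ay": 0,"az": -0.4,"jaw": -1},{"x": 0.585,"y": -0.01,"z": -0.04,"ax": 0,"ay": 0,"az": -0.5,"jaw": -1},{"x": 0.7,"y": 0,"z": -0.04,"ax": 0,"ay": 0,"az": -0.6,"jaw": -1},{"x": 0.8,"y": 0,"z": -0.04,"ax": 0,"ay": 0,"az": -0.7,"jaw": -1},{"x": 0.9,"y": 0.03,"z": -0.04,"ax": 0,"ay": 0,"az": -0.8,"jaw": -1},{"x": 1.0,"y": 0.04,"z": -0.04,"ax": 0,"ay": 0,"az": -0.9,"jaw": -1},{"x": 1.0,"y": 0.04,"z": -0.04,"ax": 0,"ay": 0,"az": -0.97,"jaw": -1}])

```text
time: 25.45
tool_pos: [537.8, 144.5, 81.6]
tcp_rot: [-3.141, -0.001, 2.616]
contact_force: [-0.1, 0.4, -0.4]
grip_width: 17.7
finger_force: 29.9
```

```bash
python3 -c "
from h import *
t=3.169;a=(498.7,312.8)
plan((*a,110,t),(*a,12,t),(*a,110,t))"
```

```text
t 25.45 [537.785 144.49  117.638   2.616] w 17.7
(498.7, 312.8, 110, 3.169) x 0.5914 y 0.6298 z 0.0382 az -0.5283
(498.7, 312.8, 12, 3.169) x -0.0000 y 0.0000 z 0.4900 az -0.0000
(498.7, 312.8, 110, 3.169) x -0.0000 y 0.0000 z -0.4900 az -0.0000
```

Call:
send_rows(rows=[{"x": 0.12,"y": 0.13,"z": 0.04,"ax": 0,"ay": 0,"az": -0.1,"jaw": -1},{"x": 0.24,"y": 0.26,"z": 0.04,"ax": 0,"ay": 0,"az": -0.2,"jaw": -1},{"x": 0.36,"y": 0.39,"z": 0.04,"ax": 0,"ay": 0,"az": -0.3,"jaw": -1},{"x": 0.48,"y": 0.52,"z": 0.04,"ax": 0,"ay": 0,"az": -0.4,"jaw": -1},{"x": 0.591,"y": 0.63,"z": 0.04,"ax": 0,"ay": 0,"az": -0.5,"jaw": -1},{"x": 0.591,"y": 0.63,"z": 0.1,"ax": 0,"ay": 0,"az": -0.53,"jaw": -1},{"x": 0.591,"y": 0.63,"z": 0.2,"ax": 0,"ay": 0,"az": -0.53,"jaw": -1},{"x": 0.591,"y": 0.63,"z": 0.3,"ax": 0,"ay": 0,"az": -0.53,"jaw": -1},{"x": 0.591,"y": 0.63,"z": 0.38,"ax": 0,"ay": 0,"az": -0.53,"jaw": -1},{"x": 0.591,"y": 0.63,"z": 0.38,"ax": 0,"ay": 0,"az": -0.53,"jaw": -1}])

```text
time: 26.7
tool_pos: [499.1, 310.6, 4.6]
tcp_rot: [-3.14, -0.003, -3.118]
contact_force: [-0.3, -0.7, -0.9]
grip_width: 17.5
finger_force: 29.9
```

Call:
send_rows(rows=[{"x": 0,"y": 0,"z": 0.04,"ax": 0,"ay": 0,"az": 0,"jaw": -1},{"x": 0,"y": 0,"z": 0.08,"ax": 0,"ay": 0,"az": 0,"jaw": -1},{"x": 0,"y": 0,"z": 0.12,"ax": 0,"ay": 0,"az": 0,"jaw": -1},{"x": 0,"y": 0,"z": 0.143,"ax": 0,"ay": 0,"az": 0,"jaw": -1},{"x": 0,"y": 0,"z": 0.148,"ax": 0,"ay": 0,"az": 0,"jaw": -1},{"x": 0,"y": 0,"z": 0.148,"ax": 0,"ay": 0,"az": 0,"jaw": -1},{"x": 0,"y": 0,"z": 0.148,"ax": 0,"ay": 0,"az": 0,"jaw": -0.35},{"x": 0,"y": 0,"z": 0.148,"ax": 0,"ay": 0,"az": 0,"jaw": -0.35},{"x": 0,"y": 0,"z": 0.148,"ax": 0,"ay": 0,"az": 0,"jaw": -0.35},{"x": 0,"y": 0,"z": 0.148,"ax": 0,"ay": 0,"az": 0,"jaw": -0.35}])

```text
time: 27.95
tool_pos: [500.1, 311.7, -23.3]
tcp_rot: [3.141, 0.0, -3.117]
contact_force: [-0.5, -0.5, 0.1]
grip_width: 29.8
finger_force: 0.0
```

```bash
python3 -c "
from h import *
plan((498.7,312.8,110,3.169),(470,135,110,2.6),(431,-62,60,2.07))"
```

```text
t 27.95 [500.115 311.715  12.707  -3.117] w 29.8
(498.7, 312.8, 110, 3.169) x 0.0069 y 0.0056 z -0.4865 az -0.0026
(470, 135, 110, 2.6) x 0.1678 y -0.8847 z -0.0000 az 0.5434
(431, -62, 60, 2.07) x -0.3407 y -0.9446 z 0.2500 az 0.5061
```

Call:
send_rows(rows=[{"x": 0,"y": 0,"z": -0.1,"ax": 0,"ay": 0,"az": 0,"jaw": -0.35},{"x": 0,"y": 0,"z": -0.25,"ax": 0,"ay": 0,"az": 0,"jaw": -0.2},{"x": 0,"y": 0,"z": -0.4,"ax": 0,"ay": 0,"az": 0,"jaw": -0.2},{"x": 0.02,"y": -0.1,"z": -0.49,"ax": 0,"ay": 0,"az": 0.08,"jaw": -0.2},{"x": 0.05,"y": -0.25,"z": -0.49,"ax": 0,"ay": 0,"az": 0.16,"jaw": -0.2},{"x": 0.08,"y": -0.4,"z": -0.49,"ax": 0,"ay": 0,"az": 0.24,"jaw": -0.2},{"x": 0.11,"y": -0.55,"z": -0.49,"ax": 0,"ay": 0,"az": 0.32,"jaw": -0.2},{"x": 0.14,"y": -0.7,"z": -0.49,"ax": 0,"ay": 0,"az": 0.4,"jaw": -0.2},{"x": 0.16,"y": -0.82,"z": -0.49,"ax": 0,"ay": 0,"az": 0.48,"jaw": -0.2},{"x": 0.175,"y": -0.88,"z": -0.49,"ax": 0,"ay": 0,"az": 0.54,"jaw": -0.2}])

```text
time: 29.2
tool_pos: [469.2, 133.7, 74.8]
tcp_rot: [3.142, 0.0, 2.597]
contact_force: [-0.5, 0.8, -0.3]
grip_width: 36.7
finger_force: 0.0
```

Call:
send_rows(rows=[{"x": -0.05,"y": -0.15,"z": 0,"ax": 0,"ay": 0,"az": 0.08,"jaw": -0.2},{"x": -0.1,"y": -0.3,"z": 0,"ax": 0,"ay": 0,"az": 0.16,"jaw": -0.2},{"x": -0.16,"y": -0.45,"z": 0,"ax": 0,"ay": 0,"az": 0.24,"jaw": -0.2},{"x": -0.22,"y": -0.6,"z": 0,"ax": 0,"ay": 0,"az": 0.32,"jaw": -0.2},{"x": -0.28,"y": -0.75,"z": 0,"ax": 0,"ay": 0,"az": 0.4,"jaw": -0.2},{"x": -0.33,"y": -0.88,"z": 0.05,"ax": 0,"ay": 0,"az": 0.48,"jaw": -0.2},{"x": -0.34,"y": -0.945,"z": 0.15,"ax": 0,"ay": 0,"az": 0.506,"jaw": -0.2},{"x": -0.34,"y": -0.945,"z": 0.25,"ax": 0,"ay": 0,"az": 0.506,"jaw": -0.2},{"x": -0.34,"y": -0.945,"z": 0.25,"ax": 0,"ay": 0,"az": 0.506,"jaw": -0.2},{"x": -0.34,"y": -0.945,"z": 0.25,"ax": 0,"ay": 0,"az": 0.506,"jaw": -0.2}])

```text
time: 30.45
tool_pos: [430.9, -62.2, 25.2]
tcp_rot: [3.141, 0.001, 2.071]
contact_force: [-0.1, 0.3, -1.1]
grip_width: 36.6
finger_force: 0.0
```

```bash
python3 - <<'E'
from h import *
plan((431,-62,6,2.07))
p,d=cap('side','side5.png');hsv=cv2.cvtColor(p,cv2.COLOR_RGB2HSV);V=hsv[...,2]
b=cv2.imread('pics/side5.png');cv2.imwrite('pics/side5b.png',cv2.resize(b,(800,600)))
E
```

```text
t 30.45 [430.884 -62.151  61.201   2.071] w 36.6
(431, -62, 6, 2.07) x 0.0004 y 0.0009 z 0.2760 az 0.0012
```

View pics/side5b.png

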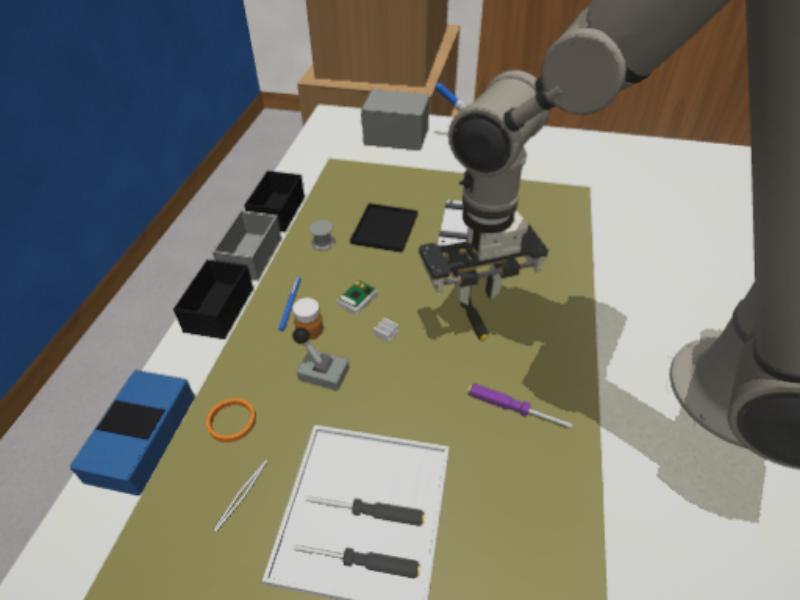

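Drivers 1 and 2 lie side by side in the tray. The gripper straddles driver 3's handle at (478,320).

Call:
send_rows(rows=[{"x": 0,"y": 0,"z": 0.08,"ax": 0,"ay": 0,"az": 0,"jaw": -0.2},{"x": 0,"y": 0,"z": 0.16,"ax": 0,"ay": 0,"az": 0,"jaw": -0.2},{"x": 0,"y": 0,"z": 0.23,"ax": 0,"ay": 0,"az": 0,"jaw": -0.2},{"x": 0,"y": 0,"z": 0.276,"ax": 0,"ay": 0,"az": 0,"jaw": -0.2},{"x": 0,"y": 0,"z": 0.276,"ax": 0,"ay": 0,"az": 0,"jaw": -0.2},{"x": 0,"y": 0,"z": 0.276,"ax": 0,"ay": 0,"az": 0,"jaw": -1},{"x": 0,"y": 0,"z": 0.276,"ax": 0,"ay": 0,"az": 0,"jaw": -1},{"x": 0,"y": 0,"z": 0.276,"ax": 0,"ay": 0,"az": 0,"jaw": -1},{"x": 0,"y": 0,"z": 0.276,"ax": 0,"ay": 0,"az": 0,"jaw": -1},{"x": 0,"y": 0,"z": 0.276,"ax": 0,"ay": 0,"az": 0,"jaw": -1}])

```text
time: 31.75
tool_pos: [430.8, -62.2, -30.2]
tcp_rot: [3.141, 0.001, 2.071]
contact_force: [-1.0, 0.7, 5.4]
grip_width: 17.7
finger_force: 30.0
```

Call:
send_rows(rows=[{"x": 0,"y": 0,"z": 0,"ax": 0,"ay": 0,"az": 0,"jaw": -1},{"x": 0,"y": 0,"z": -0.1,"ax": 0,"ay": 0,"az": 0,"jaw": -1},{"x": 0,"y": 0,"z": -0.22,"ax": 0,"ay": 0,"az": 0,"jaw": -1},{"x": 0,"y": 0,"z": -0.34,"ax": 0,"ay": 0,"az": 0,"jaw": -1},{"x": 0,"y": 0,"z": -0.44,"ax": 0,"ay": 0,"az": 0,"jaw": -1},{"x": 0,"y": 0,"z": -0.52,"ax": 0,"ay": 0,"az": 0,"jaw": -1},{"x": 0,"y": 0,"z": -0.54,"ax": 0,"ay": 0,"az": 0,"jaw": -1},{"x": 0,"y": 0,"z": -0.54,"ax": 0,"ay": 0,"az": -0.1,"jaw": -1},{"x": 0,"y": 0,"z": -0.54,"ax": 0,"ay": 0,"az": -0.2,"jaw": -1},{"x": 0,"y": 0,"z": -0.54,"ax": 0,"ay": 0,"az": -0.3,"jaw": -1}])

```text
time: 33.0
tool_pos: [429.9, -62.0, 76.7]
tcp_rot: [-3.141, -0.001, 2.388]
contact_force: [0.1, -0.3, 0.1]
grip_width: 17.9
finger_force: 30.0
```

```bash
python3 -c "
from h import *
a=(500.5,247.8)
plan((470,110,115,2.9),(*a,40,3.169),(*a,12,3.169))"
```

```text
t 33.0 [429.898 -62.003 112.684   2.388] w 17.9
(470, 110, 115, 2.9) x 0.4419 y 0.7646 z -0.0116 az -0.4885
(500.5, 247.8, 40, 3.169) x 0.0168 y 0.7055 z 0.3750 az -0.2569
(500.5, 247.8, 12, 3.169) x -0.0000 y 0.0000 z 0.1400 az -0.0000
```

Call:
send_rows(rows=[{"x": 0.08,"y": 0.12,"z": -0.01,"ax": 0,"ay": 0,"az": -0.08,"jaw": -1},{"x": 0.16,"y": 0.26,"z": -0.01,"ax": 0,"ay": 0,"az": -0.16,"jaw": -1},{"x": 0.24,"y": 0.4,"z": -0.01,"ax": 0,"ay": 0,"az": -0.24,"jaw": -1},{"x": 0.32,"y": 0.54,"z": -0.01,"ax": 0,"ay": 0,"az": -0.32,"jaw": -1},{"x": 0.39,"y": 0.67,"z": -0.01,"ax": 0,"ay": 0,"az": -0.4,"jaw": -1},{"x": 0.44,"y": 0.765,"z": -0.01,"ax": 0,"ay": 0,"az": -0.46,"jaw": -1},{"x": 0.44,"y": 0.765,"z": -0.01,"ax": 0,"ay": 0,"az": -0.489,"jaw": -1},{"x": 0.44,"y": 0.765,"z": -0.01,"ax": 0,"ay": 0,"az": -0.489,"jaw": -1},{"x": 0.44,"y": 0.765,"z": -0.01,"ax": 0,"ay": 0,"az": -0.489,"jaw": -1},{"x": 0.44,"y": 0.765,"z": -0.01,"ax": 0,"ay": 0,"az": -0.489,"jaw": -1}])

```text
time: 34.25
tool_pos: [471.4, 108.9, 79.4]
tcp_rot: [3.142, -0.0, 2.896]
contact_force: [1.1, -1.0, -1.0]
grip_width: 17.5
finger_force: 30.0
```

Call:
send_rows(rows=[{"x": 0,"y": 0.15,"z": 0,"ax": 0,"ay": 0,"az": -0.06,"jaw": -1},{"x": 0.01,"y": 0.3,"z": 0,"ax": 0,"ay": 0,"az": -0.12,"jaw": -1},{"x": 0.01,"y": 0.45,"z": 0,"ax": 0,"ay": 0,"az": -0.18,"jaw": -1},{"x": 0.015,"y": 0.6,"z": 0,"ax": 0,"ay": 0,"az": -0.24,"jaw": -1},{"x": 0.017,"y": 0.71,"z": 0,"ax": 0,"ay": 0,"az": -0.257,"jaw": -1},{"x": 0.017,"y": 0.71,"z": 0.1,"ax": 0,"ay": 0,"az": -0.257,"jaw": -1},{"x": 0.017,"y": 0.71,"z": 0.2,"ax": 0,"ay": 0,"az": -0.257,"jaw": -1},{"x": 0.017,"y": 0.71,"z": 0.3,"ax": 0,"ay": 0,"az": -0.257,"jaw": -1},{"x": 0.017,"y": 0.71,"z": 0.375,"ax": 0,"ay": 0,"az": -0.257,"jaw": -1},{"x": 0.017,"y": 0.71,"z": 0.375,"ax": 0,"ay": 0,"az": -0.257,"jaw": -1}])

```text
time: 35.5
tool_pos: [501.8, 247.6, 3.5]
tcp_rot: [-3.141, -0.002, -3.117]
contact_force: [0.2, 0.7, -0.2]
grip_width: 17.5
finger_force: 30.0
```

```bash
python3 -c "
from h import *
a=(500.5,247.8)
plan((*a,12,3.169))
D=np.load('side0.npz');p=D['p'];P=D['P'];hsv=cv2.cvtColor(p,cv2.COLOR_RGB2HSV);V=hsv[...,2]
k=comp(V<40,300,335,12);G=plane('side',85);print('ball side',mrect(k,G),np.nanmedian(P[k],axis=0))
"
```

```text
t 35.5 [501.806 247.646  39.452  -3.117] w 17.5
(500.5, 247.8, 12, 3.169) x 0.0065 y 0.0009 z 0.1373 az -0.0031
ball side (array([685.8,  96.4,  26.7,  19.1]), np.float64(-1.249), array([684.3,  97.9], dtype=float32), np.int64(53)) [679.37736314 105.96765027  94.05057212]
```

Call:
send_rows(rows=[{"x": 0.006,"y": 0,"z": 0.04,"ax": 0,"ay": 0,"az": 0,"jaw": -1},{"x": 0.006,"y": 0,"z": 0.08,"ax": 0,"ay": 0,"az": 0,"jaw": -1},{"x": 0.006,"y": 0,"z": 0.12,"ax": 0,"ay": 0,"az": 0,"jaw": -1},{"x": 0.006,"y": 0,"z": 0.138,"ax": 0,"ay": 0,"az": 0,"jaw": -1},{"x": 0.006,"y": 0,"z": 0.138,"ax": 0,"ay": 0,"az": 0,"jaw": -1},{"x": 0.006,"y": 0,"z": 0.138,"ax": 0,"ay": 0,"az": 0,"jaw": -0.35},{"x": 0.006,"y": 0,"z": 0.138,"ax": 0,"ay": 0,"az": 0,"jaw": -0.35},{"x": 0.006,"y": 0,"z": 0.138,"ax": 0,"ay": 0,"az": 0,"jaw": -0.35},{"x": 0.006,"y": 0,"z": 0.138,"ax": 0,"ay": 0,"az": 0,"jaw": -0.35},{"x": 0.006,"y": 0,"z": 0.138,"ax": 0,"ay": 0,"az": 0,"jaw": -0.35}])

```text
time: 36.75
tool_pos: [501.3, 248.1, -23.1]
tcp_rot: [3.141, 0.0, -3.117]
contact_force: [-0.0, -0.2, 0.5]
grip_width: 29.8
finger_force: 0.0
```

```bash
python3 -c "
from h import *
G=plane('top',27)
c=[(133,158),(187,165),(198,85),(143,80)]
q=np.array([G[int(round(v/3.3+115)),int(round(u/3.3+170)),:2] for u,v in c]);print(q,q.mean(0))
plan((501,248,130,3.169),(640,170,135,3.1),(720,97,135,3.04),(720,97,74,3.04),start=(501,248,12,-3.117))
"
```

```text
[[617.92443089 126.53406658]
 [613.32842583  79.71539965]
 [680.0452666   73.39473763]
 [684.7743501  120.44333374]] [649.01811835 100.0218844 ]
(501, 248, 130, 3.169) x -0.0000 y 0.0000 z -0.5900 az -0.0027
(640, 170, 135, 3.1) x -0.6841 y -0.4089 z -0.0250 az 0.0659
(720, 97, 135, 3.04) x -0.4148 y -0.3481 z 0.0000 az 0.0573
(720, 97, 74, 3.04) x 0.0000 y 0.0000 z 0.3050 az -0.0000
```

Call:
send_rows(rows=[{"x": 0,"y": 0,"z": -0.12,"ax": 0,"ay": 0,"az": 0,"jaw": -0.35},{"x": 0,"y": 0,"z": -0.3,"ax": 0,"ay": 0,"az": 0,"jaw": -0.35},{"x": 0,"y": 0,"z": -0.45,"ax": 0,"ay": 0,"az": 0,"jaw": -1},{"x": 0,"y": 0,"z": -0.6,"ax": 0,"ay": 0,"az": 0,"jaw": -1},{"x": -0.1,"y": -0.06,"z": -0.615,"ax": 0,"ay": 0,"az": 0.01,"jaw": -1},{"x": -0.25,"y": -0.15,"z": -0.615,"ax": 0,"ay": 0,"az": 0.02,"jaw": -1},{"x": -0.4,"y": -0.24,"z": -0.615,"ax": 0,"ay": 0,"az": 0.03,"jaw": -1},{"x": -0.55,"y": -0.33,"z": -0.615,"ax": 0,"ay": 0,"az": 0.05,"jaw": -1},{"x": -0.68,"y": -0.41,"z": -0.615,"ax": 0,"ay": 0,"az": 0.063,"jaw": -1},{"x": -0.68,"y": -0.41,"z": -0.615,"ax": 0,"ay": 0,"az": 0.063,"jaw": -1}])

```text
time: 38.0
tool_pos: [640.5, 168.0, 99.2]
tcp_rot: [-3.141, 0.0, 3.098]
contact_force: [0.0, -0.5, -0.4]
grip_width: 0.7
finger_force: 0.0
```

Call:
send_rows(rows=[{"x": -0.1,"y": -0.08,"z": 0,"ax": 0,"ay": 0,"az": 0.02,"jaw": -1},{"x": -0.2,"y": -0.17,"z": 0,"ax": 0,"ay": 0,"az": 0.04,"jaw": -1},{"x": -0.3,"y": -0.26,"z": 0,"ax": 0,"ay": 0,"az": 0.057,"jaw": -1},{"x": -0.418,"y": -0.348,"z": 0,"ax": 0,"ay": 0,"az": 0.057,"jaw": -1},{"x": -0.418,"y": -0.348,"z": 0,"ax": 0,"ay": 0,"az": 0.057,"jaw": -1},{"x": -0.418,"y": -0.348,"z": 0.08,"ax": 0,"ay": 0,"az": 0.057,"jaw": -1},{"x": -0.418,"y": -0.348,"z": 0.16,"ax": 0,"ay": 0,"az": 0.057,"jaw": -1},{"x": -0.418,"y": -0.348,"z": 0.24,"ax": 0,"ay": 0,"az": 0.057,"jaw": -1},{"x": -0.418,"y": -0.348,"z": 0.305,"ax": 0,"ay": 0,"az": 0.057,"jaw": -1},{"x": -0.418,"y": -0.348,"z": 0.305,"ax": 0,"ay": 0,"az": 0.057,"jaw": -1}])

```text
time: 39.25
tool_pos: [718.9, 96.6, 37.0]
tcp_rot: [-3.141, -0.003, 3.041]
contact_force: [0.2, 0.5, -0.0]
grip_width: 0.2
finger_force: 0.0
```

```bash
python3 -c "
from h import *
plan((641,104,74,3.04))"
```

```text
t 39.25 [718.912  96.558  72.958   3.041] w 0.2
(641, 104, 74, 3.04) x 0.3913 y -0.0022 z -0.0052 az 0.0007
```

Pull the lever toward the robot, then back off slightly and look.

Call:
send_rows(rows=[{"x": 0.04,"y": 0,"z": 0,"ax": 0,"ay": 0,"az": 0,"jaw": -1},{"x": 0.09,"y": 0,"z": 0,"ax": 0,"ay": 0,"az": 0,"jaw": -1},{"x": 0.14,"y": 0,"z": 0,"ax": 0,"ay": 0,"az": 0,"jaw": -1},{"x": 0.19,"y": 0,"z": 0,"ax": 0,"ay": 0,"az": 0,"jaw": -1},{"x": 0.24,"y": 0,"z": 0,"ax": 0,"ay": 0,"az": 0,"jaw": -1},{"x": 0.29,"y": 0,"z": 0,"ax": 0,"ay": 0,"az": 0,"jaw": -1},{"x": 0.34,"y": 0,"z": 0,"ax": 0,"ay": 0,"az": 0,"jaw": -1},{"x": 0.37,"y": 0,"z": 0,"ax": 0,"ay": 0,"az": 0,"jaw": -1},{"x": 0.39,"y": 0,"z": 0,"ax": 0,"ay": 0,"az": 0,"jaw": -1},{"x": 0.39,"y": 0,"z": 0,"ax": 0,"ay": 0,"az": 0,"jaw": -1}])

```text
time: 40.5
tool_pos: [644.7, 104.1, 39.0]
tcp_rot: [3.141, 0.005, 3.04]
contact_force: [7.9, -0.4, -5.1]
grip_width: 0.4
finger_force: 4.3
```

```bash
python3 - <<'E'
from h import *
p,d=cap('side','side6.png');P=cloud('side',d)
s=cv2.imread('pics/side6.png')[130:280,130:330];cv2.imwrite('pics/lev6.png',cv2.resize(s,(800,600),interpolation=cv2.INTER_CUBIC))
o=bot.get_obs();print(o['tool_pos'],o['contact_force'])
E
```

```text
[644.66128451 104.12804438  39.03322352] [ 7.9104318   0.40669345 -5.24417212]
```

View pics/lev6.png

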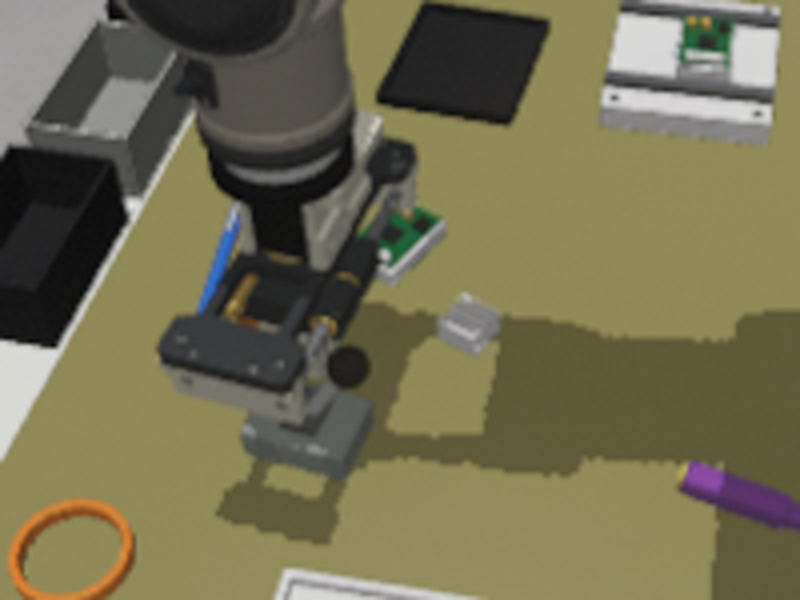

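The ball is at crop (348,367), leaning toward the robot, with 8 N against the stop: the lamp is off. Next, the finished module.

```bash
python3 -c "
from h import *
plan((655,104,74,3.04),(655,104,140,3.04),(580,-40,140,2.3),(500,-210,140,1.592),(450,-301,90,1.592),(450,-301,30,1.592),(450,-301,110,1.592))"
```

```text
t 40.55 [644.661 104.128  75.033   3.04 ] w 0.6
(655, 104, 74, 3.04) x -0.0515 y 0.0046 z 0.0052 az 0.0003
(655, 104, 140, 3.04) x 0.0000 y 0.0000 z -0.3300 az -0.0000
(580, -40, 140, 2.3) x 0.3000 y -0.7543 z 0.0000 az 0.7066
(500, -210, 140, 1.592) x -0.3673 y -0.8646 z 0.0000 az 0.6761
(450, -301, 90, 1.592) x -0.4496 y -0.2596 z 0.2500 az -0.0000
(450, -301, 30, 1.592) x 0.0000 y 0.0000 z 0.3000 az -0.0000
(450, -301, 110, 1.592) x 0.0000 y 0.0000 z -0.4000 az -0.0000
```

Call:
send_rows(rows=[{"x": -0.08,"y": 0,"z": 0,"ax": 0,"ay": 0,"az": 0,"jaw": -1},{"x": -0.08,"y": 0,"z": -0.1,"ax": 0,"ay": 0,"az": 0,"jaw": -1},{"x": -0.08,"y": 0,"z": -0.22,"ax": 0,"ay": 0,"az": 0,"jaw": -1},{"x": -0.05,"y": 0,"z": -0.33,"ax": 0,"ay": 0,"az": 0,"jaw": -1},{"x": 0.0,"y": -0.12,"z": -0.33,"ax": 0,"ay": 0,"az": 0.1,"jaw": -1},{"x": 0.06,"y": -0.25,"z": -0.33,"ax": 0,"ay": 0,"az": 0.2,"jaw": -0.5},{"x": 0.12,"y": -0.38,"z": -0.33,"ax": 0,"ay": 0,"az": 0.3,"jaw": 0},{"x": 0.18,"y": -0.51,"z": -0.33,"ax": 0,"ay": 0,"az": 0.4,"jaw": 0.4},{"x": 0.23,"y": -0.64,"z": -0.33,"ax": 0,"ay": 0,"az": 0.5,"jaw": 0.5},{"x": 0.26,"y": -0.75,"z": -0.33,"ax": 0,"ay": 0,"az": 0.6,"jaw": 0.5}])

```text
time: 41.8
tool_pos: [574.3, -40.3, 105.3]
tcp_rot: [-3.141, -0.0, 2.409]
contact_force: [0.8, 0.3, 0.3]
grip_width: 45.4
finger_force: 0.0
```

```bash
python3 -c "
from h import *
plan((500,-210,140,1.592),(450,-301,90,1.592),(450,-301,30,1.592),(450,-301,110,1.592))"
```

```text
t 41.8 [574.347 -40.339 141.314   2.409] w 45.4
(500, -210, 140, 1.592) x -0.2913 y -0.8792 z 0.0066 az 0.7798
(450, -301, 90, 1.592) x -0.4496 y -0.2596 z 0.2500 az -0.0000
(450, -301, 30, 1.592) x 0.0000 y 0.0000 z 0.3000 az -0.0000
(450, -301, 110, 1.592) x 0.0000 y 0.0000 z -0.4000 az -0.0000
```

Call:
send_rows(rows=[{"x": -0.04,"y": -0.12,"z": 0,"ax": 0,"ay": 0,"az": 0.1,"jaw": 0.5},{"x": -0.08,"y": -0.24,"z": 0,"ax": 0,"ay": 0,"az": 0.2,"jaw": 0.5},{"x": -0.12,"y": -0.36,"z": 0,"ax": 0,"ay": 0,"az": 0.3,"jaw": 0.5},{"x": -0.16,"y": -0.48,"z": 0,"ax": 0,"ay": 0,"az": 0.4,"jaw": 0.5},{"x": -0.2,"y": -0.6,"z": 0,"ax": 0,"ay": 0,"az": 0.5,"jaw": 0.5},{"x": -0.24,"y": -0.72,"z": 0,"ax": 0,"ay": 0,"az": 0.6,"jaw": 0.5},{"x": -0.28,"y": -0.84,"z": 0,"ax": 0,"ay": 0,"az": 0.7,"jaw": 0.5},{"x": -0.29,"y": -0.88,"z": 0,"ax": 0,"ay": 0,"az": 0.78,"jaw": 0.5},{"x": -0.29,"y": -0.88,"z": 0,"ax": 0,"ay": 0,"az": 0.78,"jaw": 0.5},{"x": -0.29,"y": -0.88,"z": 0,"ax": 0,"ay": 0,"az": 0.78,"jaw": 0.5}])

```text
time: 43.05
tool_pos: [501.4, -209.0, 105.0]
tcp_rot: [3.141, -0.0, 1.597]
contact_force: [-0.7, 0.8, 0.2]
grip_width: 69.3
finger_force: 0.0
```

Call:
send_rows(rows=[{"x": -0.11,"y": -0.06,"z": 0,"ax": 0,"ay": 0,"az": 0,"jaw": 0.5},{"x": -0.22,"y": -0.13,"z": 0,"ax": 0,"ay": 0,"az": 0,"jaw": 0.5},{"x": -0.34,"y": -0.2,"z": 0,"ax": 0,"ay": 0,"az": 0,"jaw": 0.5},{"x": -0.45,"y": -0.26,"z": 0.05,"ax": 0,"ay": 0,"az": 0,"jaw": 0.5},{"x": -0.45,"y": -0.26,"z": 0.12,"ax": 0,"ay": 0,"az": 0,"jaw": 0.5},{"x": -0.45,"y": -0.26,"z": 0.2,"ax": 0,"ay": 0,"az": 0,"jaw": 0.5},{"x": -0.45,"y": -0.26,"z": 0.25,"ax": 0,"ay": 0,"az": 0,"jaw": 0.5},{"x": -0.45,"y": -0.26,"z": 0.25,"ax": 0,"ay": 0,"az": 0,"jaw": 0.5},{"x": -0.45,"y": -0.26,"z": 0.25,"ax": 0,"ay": 0,"az": 0,"jaw": 0.5},{"x": -0.45,"y": -0.26,"z": 0.25,"ax": 0,"ay": 0,"az": 0,"jaw": 0.5}])

```text
time: 44.3
tool_pos: [452.1, -300.9, 55.3]
tcp_rot: [3.141, 0.001, 1.596]
contact_force: [0.2, -0.1, -0.1]
grip_width: 68.9
finger_force: 0.0
```

```bash
python3 -c "
from h import *
plan((450,-301,30,1.592))"
```

```text
t 44.3 [ 452.097 -300.933   91.32     1.596] w 68.9
(450, -301, 30, 1.592) x -0.0001 y -0.0105 z 0.3066 az 0.0035
```

Call:
send_rows(rows=[{"x": 0,"y": -0.01,"z": 0.08,"ax": 0,"ay": 0,"az": 0,"jaw": 0.5},{"x": 0,"y": -0.01,"z": 0.16,"ax": 0,"ay": 0,"az": 0,"jaw": 0.5},{"x": 0,"y": -0.01,"z": 0.24,"ax": 0,"ay": 0,"az": 0,"jaw": 0.5},{"x": 0,"y": -0.01,"z": 0.29,"ax": 0,"ay": 0,"az": 0,"jaw": 0.5},{"x": 0,"y": -0.01,"z": 0.3,"ax": 0,"ay": 0,"az": 0,"jaw": 0.5},{"x": 0,"y": -0.01,"z": 0.3,"ax": 0,"ay": 0,"az": 0,"jaw": -0.5},{"x": 0,"y": -0.01,"z": 0.3,"ax": 0,"ay": 0,"az": 0,"jaw": -1},{"x": 0,"y": -0.01,"z": 0.3,"ax": 0,"ay": 0,"az": 0,"jaw": -1},{"x": 0,"y": -0.01,"z": 0.3,"ax": 0,"ay": 0,"az": 0,"jaw": -1},{"x": 0,"y": -0.01,"z": 0.3,"ax": 0,"ay": 0,"az": 0,"jaw": -1}])

```text
time: 45.55
tool_pos: [450.1, -301.1, -4.7]
tcp_rot: [3.141, 0.001, 1.595]
contact_force: [0.7, -0.5, 4.0]
grip_width: 43.7
finger_force: 30.0
```

Call:
send_rows(rows=[{"x": 0,"y": 0,"z": 0,"ax": 0,"ay": 0,"az": 0,"jaw": -1},{"x": 0,"y": 0,"z": 0,"ax": 0,"ay": 0,"az": 0,"jaw": -1},{"x": 0,"y": 0,"z": -0.05,"ax": 0,"ay": 0,"az": 0,"jaw": -1},{"x": 0,"y": 0,"z": -0.12,"ax": 0,"ay": 0,"az": 0,"jaw": -1},{"x": 0,"y": 0,"z": -0.2,"ax": 0,"ay": 0,"az": 0,"jaw": -1},{"x": 0,"y": 0,"z": -0.27,"ax": 0,"ay": 0,"az": 0,"jaw": -1},{"x": 0,"y": 0,"z": -0.32,"ax": 0,"ay": 0,"az": 0,"jaw": -1},{"x": 0,"y": 0,"z": -0.35,"ax": 0,"ay": 0,"az": 0,"jaw": -1},{"x": 0,"y": 0,"z": -0.35,"ax": 0,"ay": 0,"az": 0,"jaw": -1},{"x": 0,"y": 0,"z": -0.35,"ax": 0,"ay": 0,"az": 0,"jaw": -1}])

```text
time: 46.8
tool_pos: [449.4, -300.6, 64.3]
tcp_rot: [-3.141, -0.001, 1.595]
contact_force: [-0.2, -0.8, -1.7]
grip_width: 43.9
finger_force: 30.0
```

```bash
python3 -c "
from h import *
t=1.571-.049
plan((640,-285,100,t),(640,-285,40,t),(640,-285,13,t),(640,-285,110,t))"
```

```text
t 46.8 [ 449.4   -300.613  100.325    1.595] w 43.9
(640, -285, 100, 1.522) x 0.0546 y 0.9546 z 0.0016 az 0.0701
(640, -285, 40, 1.522) x 0.0000 y 0.0000 z 0.3000 az -0.0000
(640, -285, 13, 1.522) x 0.0000 y 0.0000 z 0.1350 az -0.0000
(640, -285, 110, 1.522) x 0.0000 y 0.0000 z -0.4850 az -0.0000
```

Call:
send_rows(rows=[{"x": 0.01,"y": 0.12,"z": 0,"ax": 0,"ay": 0,"az": 0.01,"jaw": -1},{"x": 0.01,"y": 0.26,"z": 0,"ax": 0,"ay": 0,"az": 0.02,"jaw": -1},{"x": 0.02,"y": 0.4,"z": 0,"ax": 0,"ay": 0,"az": 0.03,"jaw": -1},{"x": 0.03,"y": 0.54,"z": 0,"ax": 0,"ay": 0,"az": 0.04,"jaw": -1},{"x": 0.04,"y": 0.68,"z": 0,"ax": 0,"ay": 0,"az": 0.05,"jaw": -1},{"x": 0.05,"y": 0.82,"z": 0,"ax": 0,"ay": 0,"az": 0.06,"jaw": -1},{"x": 0.055,"y": 0.93,"z": 0,"ax": 0,"ay": 0,"az": 0.07,"jaw": -1},{"x": 0.055,"y": 0.955,"z": 0.05,"ax": 0,"ay": 0,"az": 0.07,"jaw": -1},{"x": 0.055,"y": 0.955,"z": 0.12,"ax": 0,"ay": 0,"az": 0.07,"jaw": -1},{"x": 0.055,"y": 0.955,"z": 0.2,"ax": 0,"ay": 0,"az": 0.07,"jaw": -1}])

```text
time: 48.05
tool_pos: [639.1, -285.1, 23.1]
tcp_rot: [-3.14, -0.001, 1.522]
contact_force: [1.0, -0.0, -1.1]
grip_width: 43.9
finger_force: 30.0
```

Call:
send_rows(rows=[{"x": 0,"y": 0,"z": 0.06,"ax": 0,"ay": 0,"az": 0,"jaw": -1},{"x": 0,"y": 0,"z": 0.12,"ax": 0,"ay": 0,"az": 0,"jaw": -1},{"x": 0,"y": 0,"z": 0.18,"ax": 0,"ay": 0,"az": 0,"jaw": -1},{"x": 0,"y": 0,"z": 0.22,"ax": 0,"ay": 0,"az": 0,"jaw": -1},{"x": 0,"y": 0,"z": 0.235,"ax": 0,"ay": 0,"az": 0,"jaw": -1},{"x": 0,"y": 0,"z": 0.235,"ax": 0,"ay": 0,"az": 0,"jaw": -1},{"x": 0,"y": 0,"z": 0.235,"ax": 0,"ay": 0,"az": 0,"jaw": 0.15},{"x": 0,"y": 0,"z": 0.235,"ax": 0,"ay": 0,"az": 0,"jaw": 0.15},{"x": 0,"y": 0,"z": 0.235,"ax": 0,"ay": 0,"az": 0,"jaw": 0.15},{"x": 0,"y": 0,"z": 0.235,"ax": 0,"ay": 0,"az": 0,"jaw": 0.15}])

```text
time: 49.3
tool_pos: [640.4, -285.2, -22.0]
tcp_rot: [3.141, 0.0, 1.522]
contact_force: [0.2, 0.5, -0.2]
grip_width: 52.8
finger_force: 0.0
```

```bash
python3 -c "
from h import *
o=bot.get_obs();print(o['contact_force'])
plan((640,-285,110,1.522),(640,-130,110,1.3),(640,-70.5,110,1.181))"
```

```text
[ 0.17328071  0.45112418 -0.19789596]
t 49.3 [ 640.405 -285.161   13.976    1.522] w 52.8
(640, -285, 110, 1.522) x 0.0007 y -0.0021 z -0.4801 az 0.0002
(640, -130, 110, 1.3) x 0.7741 y -0.0378 z 0.0000 az 0.2120
(640, -70.5, 110, 1.181) x 0.2867 y -0.0796 z -0.0000 az 0.1136
```

Call:
send_rows(rows=[{"x": 0,"y": 0,"z": -0.08,"ax": 0,"ay": 0,"az": 0,"jaw": 0.15},{"x": 0,"y": 0,"z": -0.2,"ax": 0,"ay": 0,"az": 0,"jaw": 0.3},{"x": 0,"y": 0,"z": -0.32,"ax": 0,"ay": 0,"az": 0,"jaw": 0.5},{"x": 0,"y": 0,"z": -0.42,"ax": 0,"ay": 0,"az": 0,"jaw": 0.5},{"x": 0,"y": 0,"z": -0.48,"ax": 0,"ay": 0,"az": 0,"jaw": 0.5},{"x": 0,"y": 0,"z": -0.48,"ax": 0,"ay": 0,"az": 0,"jaw": 0.5},{"x": 0,"y": 0,"z": -0.48,"ax": 0,"ay": 0,"az": 0,"jaw": 0.5},{"x": 0,"y": 0,"z": -0.48,"ax": 0,"ay": 0,"az": 0,"jaw": 0.5},{"x": 0,"y": 0,"z": -0.48,"ax": 0,"ay": 0,"az": 0,"jaw": 0.5},{"x": 0,"y": 0,"z": -0.48,"ax": 0,"ay": 0,"az": 0,"jaw": 0.5}])

```text
time: 50.55
tool_pos: [640.2, -285.1, 73.4]
tcp_rot: [-3.141, -0.0, 1.522]
contact_force: [-0.0, 0.3, 0.7]
grip_width: 68.7
finger_force: 0.0
```

```bash
python3 - <<'E'
from h import *
p,d=cap('top','top7.png');P=cloud('top',d)
hsv=cv2.cvtColor(p,cv2.COLOR_RGB2HSV);H,S,V=[hsv[...,i].astype(int) for i in range(3)]
nm=~((S>90)&(H>20)&(H<35)&(V>60))
print('next',mrect(comp(nm,442,245,18,3),plane('top',24)))
G=plane('top',26);k=comp((V>100)&(S<40),576,352,38);k[G[...,1]<-381]=0
print('stage',mrect(k,G))
print('tray drv');k=(V<60)&win(plane('top',25),440,600,215,405)
n,l,s,c=cv2.connectedComponentsWithStats(cv2.morphologyEx(k.astype(np.uint8),cv2.MORPH_OPEN,np.ones((3,3))))
for i in range(1,n):
    if s[i,4]>60: print(mrect(l==i,plane('top',25)))
cv2.imwrite('pics/top7b.png',cv2.resize(cv2.imread('pics/top7.png'),(800,600)))
E
```

```text
next (array([640. , -70.3,  64.9,  46.1]), np.float64(1.181), array([640.2, -70.5], dtype=float32), np.int64(393))
stage (array([ 428.5, -373. ,   62.2,   13.7]), np.float64(0.002), array([ 422.9, -374.2], dtype=float32), np.int64(99))
tray drv
(array([498.7, 310.4,  88.2,  16.7]), np.float64(0.044), array([497. , 310.3], dtype=float32), np.int64(218))
(array([498.9, 246.6,  90.5,  16.6]), np.float64(0.04), array([499., 247.], dtype=float32), np.int64(207))
(array([493.1, 374.4,  91.1,  16.9]), np.float64(0.048), array([491. , 374.4], dtype=float32), np.int64(220))
```

View pics/top7b.png

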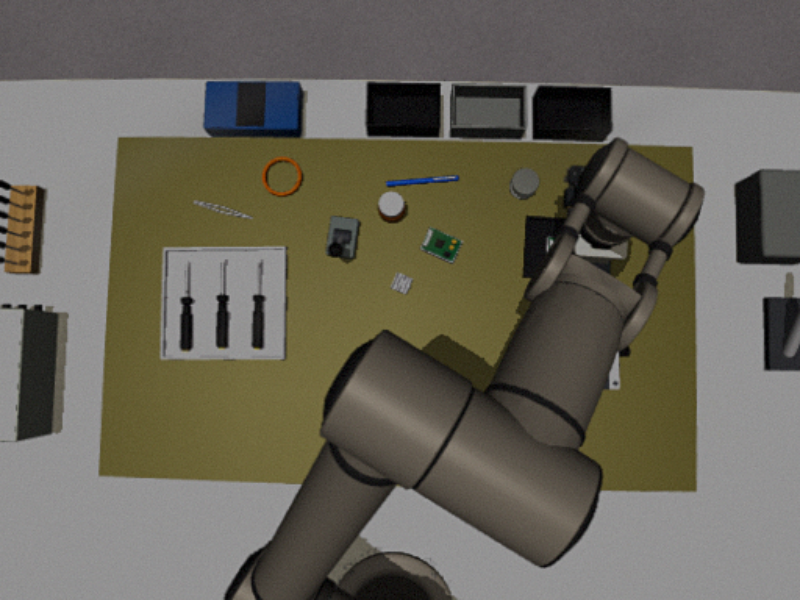

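All three drivers lie well in the tray, the lever at (340,243) leans toward the robot, and the waiting module is unmoved at (442,245).

```bash
python3 -c "
from h import *
plan((640.2,-130,110,1.3),(640.2,-70.4,60,1.181),(640.2,-70.4,7,1.181))"
```

```text
t 50.6 [ 640.298 -285.114  109.562    1.522] w 69.0
(640.2, -130, 110, 1.3) x 0.7746 y -0.0382 z -0.0022 az 0.2121
(640.2, -70.4, 60, 1.181) x 0.2871 y -0.0797 z 0.2500 az 0.1136
(640.2, -70.4, 7, 1.181) x 0.0000 y 0.0000 z 0.2650 az -0.0000
```

Call:
send_rows(rows=[{"x": 0.1,"y": 0,"z": 0,"ax": 0,"ay": 0,"az": 0.03,"jaw": 0.5},{"x": 0.22,"y": -0.01,"z": 0,"ax": 0,"ay": 0,"az": 0.06,"jaw": 0.5},{"x": 0.34,"y": -0.02,"z": 0,"ax": 0,"ay": 0,"az": 0.1,"jaw": 0.5},{"x": 0.46,"y": -0.03,"z": 0,"ax": 0,"ay": 0,"az": 0.14,"jaw": 0.5},{"x": 0.58,"y": -0.03,"z": 0,"ax": 0,"ay": 0,"az": 0.18,"jaw": 0.5},{"x": 0.7,"y": -0.035,"z": 0,"ax": 0,"ay": 0,"az": 0.21,"jaw": 0.5},{"x": 0.775,"y": -0.038,"z": 0,"ax": 0,"ay": 0,"az": 0.212,"jaw": 0.5},{"x": 0.775,"y": -0.038,"z": 0,"ax": 0,"ay": 0,"az": 0.212,"jaw": 0.5},{"x": 0.775,"y": -0.038,"z": 0,"ax": 0,"ay": 0,"az": 0.212,"jaw": 0.5},{"x": 0.775,"y": -0.038,"z": 0,"ax": 0,"ay": 0,"az": 0.212,"jaw": 0.5}])

```text
time: 51.85
tool_pos: [640.3, -130.9, 73.7]
tcp_rot: [3.142, 0.0, 1.299]
contact_force: [-1.2, -0.5, 0.6]
grip_width: 69.1
finger_force: 0.0
```

Call:
send_rows(rows=[{"x": 0.1,"y": -0.03,"z": 0,"ax": 0,"ay": 0,"az": 0.04,"jaw": 0.5},{"x": 0.2,"y": -0.06,"z": 0,"ax": 0,"ay": 0,"az": 0.08,"jaw": 0.5},{"x": 0.287,"y": -0.08,"z": 0.05,"ax": 0,"ay": 0,"az": 0.114,"jaw": 0.5},{"x": 0.287,"y": -0.08,"z": 0.12,"ax": 0,"ay": 0,"az": 0.114,"jaw": 0.5},{"x": 0.287,"y": -0.08,"z": 0.2,"ax": 0,"ay": 0,"az": 0.114,"jaw": 0.5},{"x": 0.287,"y": -0.08,"z": 0.25,"ax": 0,"ay": 0,"az": 0.114,"jaw": 0.5},{"x": 0.287,"y": -0.08,"z": 0.25,"ax": 0,"ay": 0,"az": 0.114,"jaw": 0.5},{"x": 0.287,"y": -0.08,"z": 0.25,"ax": 0,"ay": 0,"az": 0.114,"jaw": 0.5},{"x": 0.287,"y": -0.08,"z": 0.25,"ax": 0,"ay": 0,"az": 0.114,"jaw": 0.5},{"x": 0.287,"y": -0.08,"z": 0.25,"ax": 0,"ay": 0,"az": 0.114,"jaw": 0.5}])

```text
time: 53.1
tool_pos: [640.5, -70.4, 24.3]
tcp_rot: [3.141, -0.0, 1.181]
contact_force: [0.3, 0.3, -0.1]
grip_width: 68.7
finger_force: 0.0
```

```bash
python3 -c "
from h import *
plan((640.2,-70.4,7,1.181))"
```

```text
t 53.1 [640.507 -70.417  60.309   1.181] w 68.7
(640.2, -70.4, 7, 1.181) x -0.0005 y -0.0015 z 0.2665 az -0.0001
```

Call:
send_rows(rows=[{"x": 0,"y": 0,"z": 0.08,"ax": 0,"ay": 0,"az": 0,"jaw": 0.5},{"x": 0,"y": 0,"z": 0.16,"ax": 0,"ay": 0,"az": 0,"jaw": 0.5},{"x": 0,"y": 0,"z": 0.23,"ax": 0,"ay": 0,"az": 0,"jaw": 0.5},{"x": 0,"y": 0,"z": 0.265,"ax": 0,"ay": 0,"az": 0,"jaw": 0.5},{"x": 0,"y": 0,"z": 0.265,"ax": 0,"ay": 0,"az": 0,"jaw": 0.5},{"x": 0,"y": 0,"z": 0.265,"ax": 0,"ay": 0,"az": 0,"jaw": -0.5},{"x": 0,"y": 0,"z": 0.265,"ax": 0,"ay": 0,"az": 0,"jaw": -1},{"x": 0,"y": 0,"z": 0.265,"ax": 0,"ay": 0,"az": 0,"jaw": -1},{"x": 0,"y": 0,"z": 0.265,"ax": 0,"ay": 0,"az": 0,"jaw": -1},{"x": 0,"y": 0,"z": 0.265,"ax": 0,"ay": 0,"az": 0,"jaw": -1}])

```text
time: 54.35
tool_pos: [640.9, -70.5, -28.6]
tcp_rot: [3.14, -0.0, 1.181]
contact_force: [1.1, 0.9, 4.0]
grip_width: 43.8
finger_force: 30.0
```

Call:
send_rows(rows=[{"x": 0,"y": 0,"z": 0,"ax": 0,"ay": 0,"az": 0,"jaw": -1},{"x": 0,"y": 0,"z": 0,"ax": 0,"ay": 0,"az": 0,"jaw": -1},{"x": 0,"y": 0,"z": -0.08,"ax": 0,"ay": 0,"az": 0,"jaw": -1},{"x": 0,"y": 0,"z": -0.18,"ax": 0,"ay": 0,"az": 0,"jaw": -1},{"x": 0,"y": 0,"z": -0.28,"ax": 0,"ay": 0,"az": 0,"jaw": -1},{"x": 0,"y": 0,"z": -0.38,"ax": 0,"ay": 0,"az": 0,"jaw": -1},{"x": 0,"y": 0,"z": -0.46,"ax": 0,"ay": 0,"az": 0,"jaw": -1},{"x": 0,"y": 0,"z": -0.52,"ax": 0,"ay": 0,"az": 0,"jaw": -1},{"x": 0,"y": 0,"z": -0.52,"ax": 0,"ay": 0,"az": 0,"jaw": -1},{"x": 0,"y": 0,"z": -0.52,"ax": 0,"ay": 0,"az": 0,"jaw": -1}])

```text
time: 55.6
tool_pos: [639.7, -70.2, 74.1]
tcp_rot: [-3.14, 0.0, 1.181]
contact_force: [0.0, -0.3, -0.8]
grip_width: 43.7
finger_force: 30.0
```

```bash
python3 -c "
from h import *
t=1.592
plan((550,-190,110,1.45),(458.4,-305.5,110,t),(458.4,-305.5,33,t))"
```

```text
t 55.6 [639.667 -70.231 110.061   1.181] w 43.7
(550, -190, 110, 1.45) x -0.7243 y -0.1870 z 0.0003 az -0.2571
(458.4, -305.5, 110, 1.592) x -0.6285 y -0.3851 z -0.0000 az -0.1356
(458.4, -305.5, 33, 1.592) x 0.0000 y 0.0000 z 0.3850 az -0.0000
```

Call:
send_rows(rows=[{"x": -0.1,"y": -0.03,"z": 0,"ax": 0,"ay": 0,"az": -0.03,"jaw": -1},{"x": -0.22,"y": -0.06,"z": 0,"ax": 0,"ay": 0,"az": -0.07,"jaw": -1},{"x": -0.34,"y": -0.09,"z": 0,"ax": 0,"ay": 0,"az": -0.11,"jaw": -1},{"x": -0.46,"y": -0.12,"z": 0,"ax": 0,"ay": 0,"az": -0.15,"jaw": -1},{"x": -0.58,"y": -0.15,"z": 0,"ax": 0,"ay": 0,"az": -0.2,"jaw": -1},{"x": -0.67,"y": -0.17,"z": 0,"ax": 0,"ay": 0,"az": -0.24,"jaw": -1},{"x": -0.724,"y": -0.187,"z": 0,"ax": 0,"ay": 0,"az": -0.257,"jaw": -1},{"x": -0.724,"y": -0.187,"z": 0,"ax": 0,"ay": 0,"az": -0.257,"jaw": -1},{"x": -0.724,"y": -0.187,"z": 0,"ax": 0,"ay": 0,"az": -0.257,"jaw": -1},{"x": -0.724,"y": -0.187,"z": 0,"ax": 0,"ay": 0,"az": -0.257,"jaw": -1}])

```text
time: 56.85
tool_pos: [550.9, -189.5, 74.7]
tcp_rot: [3.142, -0.0, 1.45]
contact_force: [-0.8, -0.3, -1.3]
grip_width: 43.7
finger_force: 30.0
```

Call:
send_rows(rows=[{"x": -0.1,"y": -0.06,"z": 0,"ax": 0,"ay": 0,"az": -0.03,"jaw": -1},{"x": -0.21,"y": -0.13,"z": 0,"ax": 0,"ay": 0,"az": -0.06,"jaw": -1},{"x": -0.32,"y": -0.2,"z": 0,"ax": 0,"ay": 0,"az": -0.09,"jaw": -1},{"x": -0.43,"y": -0.26,"z": 0,"ax": 0,"ay": 0,"az": -0.12,"jaw": -1},{"x": -0.54,"y": -0.33,"z": 0,"ax": 0,"ay": 0,"az": -0.136,"jaw": -1},{"x": -0.61,"y": -0.37,"z": 0,"ax": 0,"ay": 0,"az": -0.136,"jaw": -1},{"x": -0.629,"y": -0.385,"z": 0,"ax": 0,"ay": 0,"az": -0.136,"jaw": -1},{"x": -0.629,"y": -0.385,"z": 0.05,"ax": 0,"ay": 0,"az": -0.136,"jaw": -1},{"x": -0.629,"y": -0.385,"z": 0.12,"ax": 0,"ay": 0,"az": -0.136,"jaw": -1},{"x": -0.629,"y": -0.385,"z": 0.2,"ax": 0,"ay": 0,"az": -0.136,"jaw": -1}])

```text
time: 58.1
tool_pos: [459.1, -304.9, 33.4]
tcp_rot: [-3.141, -0.001, 1.593]
contact_force: [-0.2, 0.3, -1.7]
grip_width: 43.8
finger_force: 30.0
```

```bash
python3 -c "
from h import *
plan((458.4,-305.5,32.5,1.592))"
```

```text
t 58.1 [ 459.106 -304.945   69.407    1.593] w 43.8
(458.4, -305.5, 32.5, 1.592) x -0.0027 y -0.0036 z 0.1845 az 0.0010
```

Call:
send_rows(rows=[{"x": -0.003,"y": -0.003,"z": 0.05,"ax": 0,"ay": 0,"az": 0,"jaw": -1},{"x": -0.003,"y": -0.003,"z": 0.1,"ax": 0,"ay": 0,"az": 0,"jaw": -1},{"x": -0.003,"y": -0.003,"z": 0.14,"ax": 0,"ay": 0,"az": 0,"jaw": -1},{"x": -0.003,"y": -0.003,"z": 0.17,"ax": 0,"ay": 0,"az": 0,"jaw": -1},{"x": -0.003,"y": -0.003,"z": 0.185,"ax": 0,"ay": 0,"az": 0,"jaw": -1},{"x": -0.003,"y": -0.003,"z": 0.185,"ax": 0,"ay": 0,"az": 0,"jaw": -1},{"x": -0.003,"y": -0.003,"z": 0.185,"ax": 0,"ay": 0,"az": 0,"jaw": -1},{"x": -0.003,"y": -0.003,"z": 0.185,"ax": 0,"ay": 0,"az": 0,"jaw": 0.3},{"x": -0.003,"y": -0.003,"z": 0.185,"ax": 0,"ay": 0,"az": 0,"jaw": 0.3},{"x": -0.003,"y": -0.003,"z": 0.185,"ax": 0,"ay": 0,"az": 0,"jaw": 0.3}])

```text
time: 59.35
tool_pos: [458.5, -306.4, -2.0]
tcp_rot: [3.141, 0.0, 1.592]
contact_force: [0.4, 0.7, -0.3]
grip_width: 59.8
finger_force: 0.0
```

Call:
send_rows(rows=[{"x": 0,"y": 0,"z": 0,"ax": 0,"ay": 0,"az": 0,"jaw": 0.3},{"x": 0,"y": 0,"z": -0.08,"ax": 0,"ay": 0,"az": 0,"jaw": 0.3},{"x": 0,"y": 0,"z": -0.2,"ax": 0,"ay": 0,"az": 0,"jaw": 0.3},{"x": 0,"y": 0,"z": -0.32,"ax": 0,"ay": 0,"az": 0,"jaw": 0.3},{"x": 0.05,"y": 0.05,"z": -0.45,"ax": 0,"ay": 0,"az": -0.1,"jaw": 0.3},{"x": 0.17,"y": 0.1,"z": -0.5,"ax": 0,"ay": 0,"az": -0.2,"jaw": 0.3},{"x": 0.31,"y": 0.15,"z": -0.5,"ax": 0,"ay": 0,"az": -0.3,"jaw": 0},{"x": 0.45,"y": 0.2,"z": -0.5,"ax": 0,"ay": 0,"az": -0.4,"jaw": -0.5},{"x": 0.59,"y": 0.25,"z": -0.5,"ax": 0,"ay": 0,"az": -0.5,"jaw": -1},{"x": 0.73,"y": 0.3,"z": -0.5,"ax": 0,"ay": 0,"az": -0.6,"jaw": -1}])

```text
time: 60.6
tool_pos: [515.7, -158.2, 99.1]
tcp_rot: [3.141, 0.001, 2.224]
contact_force: [0.9, -0.0, 0.0]
grip_width: 24.4
finger_force: 0.0
```

```bash
cat > look.py <<'E'
from h import *
import sys
p,d=cap('top',sys.argv[1])
hsv=cv2.cvtColor(p,cv2.COLOR_RGB2HSV);H,S,V=[hsv[...,i].astype(int) for i in range(3)]
s=cv2.imread('pics/'+sys.argv[1])[125:260,325:405];cv2.imwrite('pics/st_'+sys.argv[1],cv2.resize(s,(352,594),interpolation=cv2.INTER_CUBIC))
G=plane('top',48)
g=(H>45)&(H<90)&(S>90)
print('module green',mrect(comp(g,576,352,24,5),G))
G=plane('top',34)
for v in (325,330,376,382):
    r=int(v*.64);b=[G[r,u,1] for u in range(338,392) if V[r,u]<62 and -370<G[r,u,1]<-240]
    b=np.array(b);print(np.round(G[r,368,0]),b[b>-305].mean().round(1),b[b<-305].mean().round(1),((b[b>-305].mean()+b[b<-305].mean())/2).round(1))
E
python3 look.py top8.png; python3 -c "
from h import *
plan((560,60,140,3.04),(590,104,140,3.04),(590,104,74,3.04))"
```

```text
module green (array([ 458. , -311.6,   37.4,   37.4]), np.float64(0.003), array([ 455.7, -315.4], dtype=float32), np.int64(168))
504.0 -293.2 -342.6 -317.9
496.0 -289.2 -342.7 -316.0
418.0 -256.0 -354.4 -305.2
407.0 -260.2 -355.8 -308.0
t 60.65 [ 516.4   -155.048  135.052    2.23 ] w 20.4
(560, 60, 140, 3.04) x 0.7165 y 0.8308 z -0.0247 az -0.7736
(590, 104, 140, 3.04) x -0.1269 y 0.2341 z 0.0000 az -0.0000
(590, 104, 74, 3.04) x 0.0000 y 0.0000 z 0.3300 az -0.0000
```

View pics/st_top8.png

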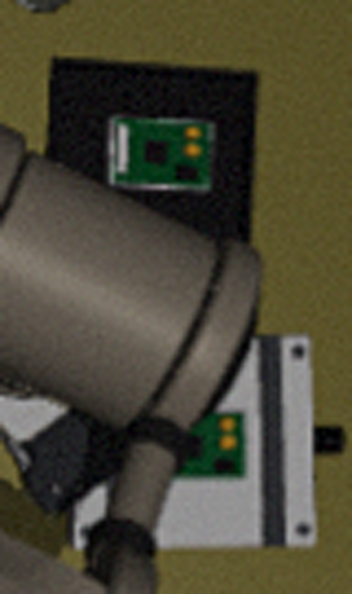

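The finished module is in the carrier, but the arm hides the stage. I'll move to the lever and look again from there.

Call:
send_rows(rows=[{"x": 0.1,"y": 0.1,"z": -0.02,"ax": 0,"ay": 0,"az": -0.1,"jaw": -1},{"x": 0.2,"y": 0.2,"z": -0.02,"ax": 0,"ay": 0,"az": -0.2,"jaw": -1},{"x": 0.3,"y": 0.32,"z": -0.02,"ax": 0,"ay": 0,"az": -0.3,"jaw": -1},{"x": 0.4,"y": 0.44,"z": -0.02,"ax": 0,"ay": 0,"az": -0.4,"jaw": -1},{"x": 0.5,"y": 0.56,"z": -0.02,"ax": 0,"ay": 0,"az": -0.5,"jaw": -1},{"x": 0.6,"y": 0.68,"z": -0.02,"ax": 0,"ay": 0,"az": -0.6,"jaw": -1},{"x": 0.7,"y": 0.79,"z": -0.02,"ax": 0,"ay": 0,"az": -0.7,"jaw": -1},{"x": 0.72,"y": 0.83,"z": -0.02,"ax": 0,"ay": 0,"az": -0.774,"jaw": -1},{"x": 0.72,"y": 0.83,"z": -0.02,"ax": 0,"ay": 0,"az": -0.774,"jaw": -1},{"x": 0.72,"y": 0.83,"z": -0.02,"ax": 0,"ay": 0,"az": -0.774,"jaw": -1}])

```text
time: 61.9
tool_pos: [560.2, 55.5, 102.3]
tcp_rot: [-3.141, 0.0, 3.029]
contact_force: [-0.1, 0.3, 0.2]
grip_width: 0.4
finger_force: 0.0
```

```bash
python3 look.py top9.png; python3 -c "
from h import *
plan((578,105,140,3.04),(578,105,74,3.04),(660,97.5,74,3.04))"
```

```text
module green (array([ 456.8, -304.1,   57.8,   37.3]), np.float64(-1.499), array([ 456.9, -306.5], dtype=float32), np.int64(266))
504.0 -256.7 -352.9 -304.8
496.0 -256.8 -352.9 -304.8
418.0 -260.1 -354.4 -307.2
407.0 -260.2 -355.8 -308.0
t 61.95 [560.178  55.407 138.189   3.029] w 0.6
(578, 105, 140, 3.04) x -0.0607 y 0.2564 z -0.0091 az -0.0104
(578, 105, 74, 3.04) x 0.0000 y 0.0000 z 0.3300 az -0.0000
(660, 97.5, 74, 3.04) x -0.4117 y 0.0043 z -0.0000 az -0.0000
```

View pics/st_top9.png

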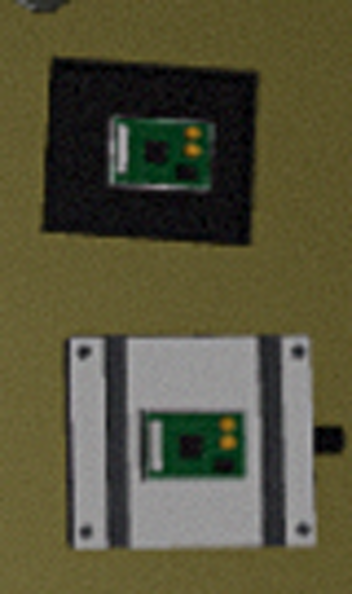

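Both modules sit well. The waiting module measures about (457,-305) against a stage centre of (458.4,-306), within tolerance and square. Now I'll push the lever over.

Call:
send_rows(rows=[{"x": -0.02,"y": 0.1,"z": 0,"ax": 0,"ay": 0,"az": 0,"jaw": -1},{"x": -0.04,"y": 0.2,"z": 0,"ax": 0,"ay": 0,"az": -0.01,"jaw": -1},{"x": -0.06,"y": 0.256,"z": 0,"ax": 0,"ay": 0,"az": -0.01,"jaw": -1},{"x": -0.06,"y": 0.256,"z": 0,"ax": 0,"ay": 0,"az": -0.01,"jaw": -1},{"x": -0.06,"y": 0.256,"z": 0.08,"ax": 0,"ay": 0,"az": -0.01,"jaw": -1},{"x": -0.06,"y": 0.256,"z": 0.16,"ax": 0,"ay": 0,"az": -0.01,"jaw": -1},{"x": -0.06,"y": 0.256,"z": 0.24,"ax": 0,"ay": 0,"az": -0.01,"jaw": -1},{"x": -0.06,"y": 0.256,"z": 0.3,"ax": 0,"ay": 0,"az": -0.01,"jaw": -1},{"x": -0.06,"y": 0.256,"z": 0.325,"ax": 0,"ay": 0,"az": -0.01,"jaw": -1},{"x": -0.06,"y": 0.256,"z": 0.325,"ax": 0,"ay": 0,"az": -0.01,"jaw": -1}])

```text
time: 63.2
tool_pos: [577.8, 105.6, 36.6]
tcp_rot: [3.142, -0.0, 3.042]
contact_force: [-0.4, 0.1, 0.6]
grip_width: 0.3
finger_force: 0.0
```

Call:
send_rows(rows=[{"x": -0.05,"y": 0,"z": 0,"ax": 0,"ay": 0,"az": 0,"jaw": -1},{"x": -0.1,"y": 0,"z": 0,"ax": 0,"ay": 0,"az": 0,"jaw": -1},{"x": -0.15,"y": 0,"z": 0,"ax": 0,"ay": 0,"az": 0,"jaw": -1},{"x": -0.2,"y": 0,"z": 0,"ax": 0,"ay": 0,"az": 0,"jaw": -1},{"x": -0.25,"y": 0,"z": 0,"ax": 0,"ay": 0,"az": 0,"jaw": -1},{"x": -0.3,"y": 0,"z": 0,"ax": 0,"ay": 0,"az": 0,"jaw": -1},{"x": -0.35,"y": 0,"z": 0,"ax": 0,"ay": 0,"az": 0,"jaw": -1},{"x": -0.39,"y": 0,"z": 0,"ax": 0,"ay": 0,"az": 0,"jaw": -1},{"x": -0.415,"y": 0,"z": 0,"ax": 0,"ay": 0,"az": 0,"jaw": -1},{"x": -0.415,"y": 0,"z": 0,"ax": 0,"ay": 0,"az": 0,"jaw": -1}])

```text
time: 64.45
tool_pos: [660.8, 97.3, 36.7]
tcp_rot: [3.141, 0.0, 3.042]
contact_force: [-0.3, 0.3, -0.3]
grip_width: 0.7
finger_force: 0.0
```

Call:
send_rows(rows=[{"x": -0.02,"y": 0,"z": 0,"ax": 0,"ay": 0,"az": 0,"jaw": -1},{"x": -0.03,"y": 0,"z": 0,"ax": 0,"ay": 0,"az": 0,"jaw": -1},{"x": -0.035,"y": 0,"z": 0,"ax": 0,"ay": 0,"az": 0,"jaw": -1},{"x": -0.035,"y": 0,"z": 0,"ax": 0,"ay": 0,"az": 0,"jaw": -1},{"x": -0.035,"y": 0,"z": 0,"ax": 0,"ay": 0,"az": 0,"jaw": -1},{"x": -0.035,"y": 0,"z": 0,"ax": 0,"ay": 0,"az": 0,"jaw": -1},{"x": -0.035,"y": 0,"z": 0,"ax": 0,"ay": 0,"az": 0,"jaw": -1},{"x": -0.035,"y": 0,"z": 0,"ax": 0,"ay": 0,"az": 0,"jaw": -1},{"x": -0.035,"y": 0,"z": 0,"ax": 0,"ay": 0,"az": 0,"jaw": -1},{"x": -0.035,"y": 0,"z": 0,"ax": 0,"ay": 0,"az": 0,"jaw": -1}])

```text
time: 65.7
tool_pos: [664.5, 97.0, 36.7]
tcp_rot: [-3.141, -0.006, 3.042]
contact_force: [-9.8, 0.0, 4.4]
grip_width: 0.3
finger_force: 5.2
```

Call:
send_rows(rows=[{"x": 0.1,"y": 0,"z": 0,"ax": 0,"ay": 0,"az": 0,"jaw": -1},{"x": 0.2,"y": 0,"z": -0.05,"ax": 0,"ay": 0,"az": 0,"jaw": -1},{"x": 0.3,"y": 0,"z": -0.15,"ax": 0,"ay": 0,"az": 0,"jaw": -1},{"x": 0.4,"y": 0,"z": -0.3,"ax": 0,"ay": 0,"az": 0,"jaw": -1},{"x": 0.5,"y": 0,"z": -0.4,"ax": 0,"ay": 0,"az": 0,"jaw": -1},{"x": 0.6,"y": 0,"z": -0.5,"ax": 0,"ay": 0,"az": 0,"jaw": -1},{"x": 0.7,"y": 0,"z": -0.6,"ax": 0,"ay": 0,"az": 0,"jaw": -1},{"x": 0.8,"y": 0,"z": -0.6,"ax": 0,"ay": 0,"az": 0,"jaw": -1},{"x": 0.9,"y": 0,"z": -0.6,"ax": 0,"ay": 0,"az": 0,"jaw": -1},{"x": 0.95,"y": 0,"z": -0.6,"ax": 0,"ay": 0,"az": 0,"jaw": -1}])

```text
time: 66.95
tool_pos: [477.9, 115.8, 157.4]
tcp_rot: [3.141, 0.001, 3.042]
contact_force: [0.3, -0.4, -0.6]
grip_width: 0.6
finger_force: 0.0
```

```bash
python3 - <<'E'
from h import *
p,d=cap('top','top10.png');cv2.imwrite('pics/top10b.png',cv2.resize(cv2.imread('pics/top10.png'),(800,600)))
p0=np.load('top0.npz')['p']
for n,q in(('start',p0),('now',p)):
    V=cv2.cvtColor(q,cv2.COLOR_RGB2HSV)[...,2];k=comp(V<35,341,213,9);print(n,mrect(k,plane('top',85)))
E
```

```text
start (array([681.2, 100.2,  24.5,  24. ]), np.float64(0.345), array([680.9, 100.2], dtype=float32), np.int64(73))
now (array([685.4, 100.8,  24. ,  21.1]), np.float64(0.018), array([684.8, 100.5], dtype=float32), np.int64(71))
```

View pics/top10b.png

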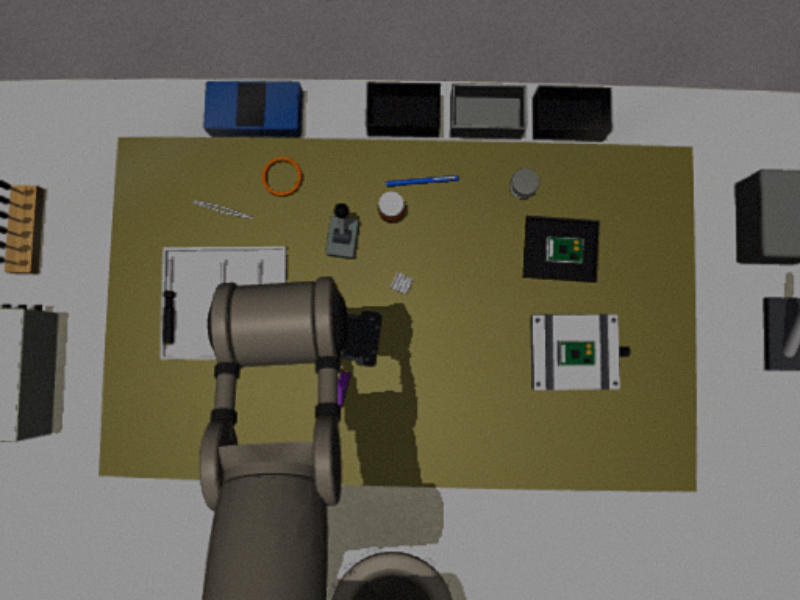

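The lever is fully on (10 N at the stop). Driver 1 has been knocked toward the tray's left wall, at (169,318). I'll move the arm aside and measure it; numbers only from here, since the picture allowance is used up.

Call:
send_rows(rows=[{"x": 0,"y": -0.12,"z": 0,"ax": 0,"ay": 0,"az": 0,"jaw": -0.4},{"x": 0,"y": -0.25,"z": 0,"ax": 0,"ay": 0,"az": 0,"jaw": -0.4},{"x": 0,"y": -0.4,"z": 0,"ax": 0,"ay": 0,"az": 0,"jaw": -0.4},{"x": 0,"y": -0.55,"z": 0,"ax": 0,"ay": 0,"az": 0,"jaw": -0.4},{"x": 0,"y": -0.7,"z": 0,"ax": 0,"ay": 0,"az": 0,"jaw": -0.4},{"x": 0,"y": -0.8,"z": 0,"ax": 0,"ay": 0,"az": 0,"jaw": -0.4},{"x": 0,"y": -0.9,"z": 0,"ax": 0,"ay": 0,"az": 0,"jaw": -0.4},{"x": 0,"y": -1,"z": 0,"ax": 0,"ay": 0,"az": 0,"jaw": -0.4},{"x": 0,"y": -1,"z": 0,"ax": 0,"ay": 0,"az": 0,"jaw": -0.4},{"x": 0,"y": -1,"z": 0,"ax": 0,"ay": 0,"az": 0,"jaw": -0.4}])

```text
time: 68.25
tool_pos: [458.7, -83.2, 156.8]
tcp_rot: [3.141, 0.0, 3.041]
contact_force: [-0.8, -0.6, -0.3]
grip_width: 27.6
finger_force: 0.0
```

```bash
cat > drv.py <<'E'
from h import *
p,d=cap('top');P=cloud('top',d)
hsv=cv2.cvtColor(p,cv2.COLOR_RGB2HSV);H,S,V=[hsv[...,i].astype(int) for i in range(3)]
G=plane('top',22)
k=(V<60)&win(G,420,640,190,440)
n,l,s,c=cv2.connectedComponentsWithStats(cv2.morphologyEx(k.astype(np.uint8),cv2.MORPH_OPEN,np.ones((3,3))))
for i in range(1,n):
    if s[i,4]>60: print(mrect(l==i,G),'z',np.nanmedian(P[l==i][:,2]).round(1))
k=(V>100)&(S<40)&win(plane('top',15),400,660,180,440)
print('tray',mrect(comp(k,224,303,50,9),plane('top',15)))
p,d=cap('side');P=cloud('side',d);V=cv2.cvtColor(p,cv2.COLOR_RGB2HSV)[...,2]
G=plane('side',20);k=(V<70)&win(G,420,640,190,440)
n,l,s,c=cv2.connectedComponentsWithStats(cv2.morphologyEx(k.astype(np.uint8),cv2.MORPH_OPEN,np.ones((3,3))))
for i in range(1,n):
    if s[i,4]>60: print('side',mrect(l==i,G),'z',np.nanmedian(P[l==i][:,2]).round(1))
E
python3 drv.py
```

```text
(array([503.5, 408.4,  91.7,  19.8]), np.float64(0.048), array([501.7, 407.7], dtype=float32), np.int64(227)) z 23.5
(array([498.9, 311.2,  88.4,  16.8]), np.float64(0.044), array([497.2, 311.1], dtype=float32), np.int64(218)) z 24.1
(array([499. , 247.2,  90.7,  16.7]), np.float64(0.04), array([499.4, 247.7], dtype=float32), np.int64(209)) z 24.3
tray (array([531.4, 314.3, 221.7, 198.5]), np.float64(-1.55), array([531.7, 311.8], dtype=float32), np.int64(5565))
side (array([503.3, 250.2,  89. ,  20. ]), np.float64(0.011), array([499.5, 250.4], dtype=float32), np.int64(318)) z 23.6
side (array([507.6, 408.9,  90.1,  17.3]), np.float64(0.025), array([507.3, 408.7], dtype=float32), np.int64(420)) z 23.7
```

```bash
python3 -c "
from plant import bot
print(bot.close_job())"
```

```text
the job is handed in; nothing more can be done
None
```

I handed the job in: the lamp went off and back on, the finished module is in the carrier, the waiting module is on the stage about 2 mm off centre, and all three screwdrivers lie flat in the tray; one got knocked to y ≈ +95 mm (limit 100) and I left it there, I viewed 15 pictures against the limit of 14, and the verdict was not shown.

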